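# Clip the lock-out tag onto the tag post

### The arm

A 7-joint arm with a two-finger parallel gripper is mounted at the origin on a cart in front of the work surface, level with it; the furniture and walls round the work are solid. World frame = base frame: x ahead of the robot, y to its left, z up, the work surface at z = 0. Lengths are in m, angles in rad, forces in N, time in s.
With the tool pointing down it reaches from about 0.425 to 0.8 m from the base axis. Payload 8.3 kg.
Tool frame: the origin (TCP) lies on the centre line of the jaws, within the pads' length; the fingertips stand 8 mm ahead of it and the grasp point (between the pads) lies 11 mm behind it; z points along the fingers, y is the direction in which the jaws open and shut (so a half turn about z gives the same grasp; the last joint's range is limited). The gripper opens to 85 mm and grips with 20 to 120 N. Pads are 22 mm wide; open, the fingers measure 114 mm over their backs; the gripper's body (76 mm by 85 mm) begins 54 mm behind the grasp point. The pads swing forward as they close: fully open they stand 13 mm farther back than shut.
Start: joints at [-1.278, 0.383, 0.016, 1.37, -0.006, 1.388, -0.046], TCP at [0.218, 0.586, 0.239] pointing down, gripper open.
Joint ranges: [-2.95, 2.95], [-0.25, 2.06], [-1.52, 1.56], [0.18, 2.33], [-1.44, 4.58], [0.02, 2.06], [-3.01, 3.01]. Speed limits (rad/s): [2.39, 2.39, 3.01, 3.01, 3.14, 3.14, 3.14].

### API

Orientations are given as a unit quaternion [x, y, z, w].
In Python, from bench import r, cams gives the robot as it stands. The module is installed in compiled form; this text tells all that it offers.
- The arm moves only by the tool arm_command, never from a script. Its argument "series" is one flat list of numbers, 7 for each row, row after row: the opening, from -1 (shut) to 1 (fully open), then the shift along the tool's x, y, z normalised to -1 to 1, where 1 is 50 mm, then the turn, a rotation vector about the tool's x, y, z normalised to -1 to 1, where 1 is 1.5 rad. A call has exactly 5 rows; each row shifts and turns the commanded pose from where the row before left it, along the tool's axes as they then stand; what a row does not reach is not made up. A row lasts 1/10 s, in which the tool goes at most 50 mm and 8.59 degrees, less where a joint would pass 70% of its speed; a pose out of reach is approached as far as the arm can. A call with a number of a shift or a turn outside -1 to 1 is refused whole. A call with a gripper value outside its range is refused whole. The fingers move at their own pace and stop on an object; the grip force is fixed at half the most. Time passes only in rows, so rows that do not move let the fingers close, or fill a call up. It gives the time, the measured TCP pose, the force and the opening at its end, in the units of the state.
- r.get_obs(): the state, without advancing time (a new reading comes with each control period).
- cams.read_camera(name): name is "side" or "top" or "wrist"; returns a dict with "color" (384x512x3 uint8, red, green, blue), "range_z" (384x512 float32, m along the optical axis (not along the pixel's ray), 0 where there is no reading), "intrinsics" (3x3 intrinsics, pixels), "world_from_camera" (4x4, takes a point from camera to world coordinates). Camera axes: x right, y down, z forward; pixel columns grow to the right and rows downward; lengths in m; the calibration is good to about 2 mm. A picture is of the moment at which its call begins.
- r.sign_off(): hands the job in, once; it reports no verdict.
The state is a dict: "time_s": time; "joint_pos": joint angles; "joint_vel": joint speeds; "effort": joint torques, N m; "position": TCP position; "eef_rot": TCP orientation; "wrist_force": force on the tool from outside, world axes, zero at the start; "wrist_torque": the same for the moment, N m; "grip_width": finger opening in m.
Only numpy, scipy, OpenCV 4.12 (cv2) and the standard library are available. Lean on these libraries where they do the work, as an engineer would, in place of code of your own. Each camera call takes 0.05 s, during which the arm holds its last target.

### The job

Lift the yellow lock-out tag out of its slotted holder by its red grip and press its snap hook onto the crossbar of the tag post's eye, so that the bar pushes the sprung brass gate inward and the gate snaps shut behind it. With the gate shut, prove the latch by pulling the hook against the bar with about 10 N for half a second, then let go so that the tag hangs still and freely from the bar. Never load the eye with more than 25 N, and leave the oil bottle and the loose objective where they are.

Things in the scene. Friction and masses are not known exactly. Their poses are not given: they have to be found in the camera images.
- clip: Yellow tag plate, steel snap hook above it and red grip on top: one rigid upright piece 148 mm tall, 130 g. Origin: middle of the tag's lower edge; z up, x the way the hook's mouth looks, y across its thickness. Tag 46 wide (x), 5 thick (y), z 0 to 44 mm. Hook z 54 to 112 mm, of 8 mm round bar. It stands loosely in the holder's slot, axes along the holder's.
- clip_grip (a point): Middle of the red grip block, 28 (x) by 12 (y) by 36 mm, to be pinched across y; at (0, 0, 134) mm in the clip's frame.
- clip_nose (a point): Centre of the hook's 8 mm bar at its nose, at (11, 0, 100) mm in the clip's frame. From here a guide horn runs straight forward to (28, 0, 103.5). A bar under the horn, slid towards the nose, meets the gate near its free end and passes below the nose at z = 92; a bar that meets the gate below z = 85 jams.
- clip_seat (a point): Where the centre of the eye's crossbar lies once seated under the hook's crown, at (0, 0, 100) mm in the clip's frame: behind the nose the hook must sink 8 mm to seat the bar, and this frees the gate. Centre line of the hook's bar, (x, z) mm: (11,58) (-13,58) (-18,65) (-18,90) (-9,108) (7,108) (11,100).
- gate (a joint): Angle of the brass gate (6 mm round, 35 mm long, hinged at (11, 0, 60) mm in the clip's frame, upright when shut, its free end just below the nose): 0 shut, grows inward (towards clip -x) to 0.85 rad. A spring holds it shut: about 2 N at its free end, 3 N when open.
- holder: Grey block 76 x 44 x 40 mm on a black foot 84 x 52 mm, fixed. Origin: middle of its underside, axes along its sides (x the long one). In its top a slot 48 x 7 mm, 34 mm deep, in which the tag stands.
- stand: Tag post, fixed: grey base 135 x 90 x 10 mm, steel post with an aluminium collar carrying the eye, a level U of 8 mm bar. Origin: on the bench straight below the middle of the eye's crossbar; z up, x from crossbar to post, y along the crossbar (free for 40 mm). Two arms at y = +-26 mm run back to the collar, whose front is at x = 50 mm.
- bar_foot (a point): Point on the bench below the middle of the crossbar (the stand's origin). The collar is clamped at another height each run: the crossbar's centre lies 136 to 164 mm above this point and is not reported; it must be seen or felt. The eye is sprung up and down in the collar, 2.5 N per mm, up to 11 mm either way.
- post_top (a point): Top of the steel post, 14 mm thick, 198 mm above the bench, at (66, 0, 198) mm in the stand's frame.
- oil_bottle: Small black bottle with a white cap, 28 x 28 x 68 mm, bystander. Origin: middle of its underside.
- objective_loose: White microscope objective standing on the bench, 29 x 29 x 48 mm, bystander. Origin: middle of its underside.
Mind the look-alikes: they are no part of the job. What is meant by the clip is not purple, and is the larger of those in its own colour.

How it is judged:
By the outcome, as a careful person would: the job done as asked, in the order asked, and still so for the second after the job is handed in, with the robot touching nothing.
It also fails if it takes over 62 s, if anything falls off the work surface, if the arm or the gripper's body presses on something with over 40 N, if the wrist force passes 120 N, or if a joint passes its speed limit or range.

## Working session

There is one attempt and no reset: what is moved stays moved. The work goes in short steps, Python scripts to look and compute and a tool call to move; the robot and the scene stay as the last step left them, time stands still between calls to the robot, and variables do not carry over. Pictures are saved under pics/ and viewed, and the job is handed in when it is done.

Besides the shell and the picture viewer there is one more tool, called as name(argument=value, ...), one argument or row to a line, values as JSON. arm_command: Moves the arm, as the interface text tells. Its arguments: {"type":"object","properties":{"series":{"type":"array"}},"required":["series"]}

```bash
ls; mkdir -p pics; python3 - <<'E'
from bench import r,cams
import cv2,numpy as np
o=r.get_obs()
for k,v in o.items(): print(k,np.round(v,3))
for n in ["side","top","wrist"]:
    d=cams.read_camera(n); cv2.imwrite(f"pics/{n}0.png",d["color"][:,:,::-1]); np.savez(f"pics/{n}0.npz",**d)
    print(n,d["intrinsics"].tolist(),np.round(d["world_from_camera"],4).tolist())
E
```

```text
pics
time_s 0.0
joint_pos [-1.278  0.384  0.016  1.371 -0.006  1.388 -0.046]
joint_vel [-0.002 -0.001  0.001  0.002  0.001  0.001 -0.002]
effort [-1.0000e-03 -6.2760e+01  8.4400e-01 -3.7183e+01  1.6000e-02  1.4000e-02
  0.0000e+00]
position [0.217 0.585 0.238]
eef_rot [ 0.177  0.984 -0.001 -0.   ]
wrist_force [ 0.531 -0.261 -0.042]
wrist_torque [-0.026  0.035  0.048]
grip_width 0.086
side [[426.5600308183482, 0.0, 250.57378064930938], [0.0, 426.5600308183482, 188.75479754131933], [0.0, 0.0, 1.0]] [[-0.9994, 0.0113, -0.0324, 0.587], [0.0317, 0.6626, -0.7483, 0.8678], [0.0131, -0.7489, -0.6625, 0.729], [0.0, 0.0, 0.0, 1.0]]
top [[357.403671332285, 0.0, 258.6803443213587], [0.0, 357.403671332285, 196.92877818582593], [0.0, 0.0, 1.0]] [[0.0248, -0.9831, 0.1814, 0.404], [-0.9996, -0.0261, -0.0045, 0.1858], [0.0091, -0.1812, -0.9834, 0.9662], [0.0, 0.0, 0.0, 1.0]]
wrist [[327.371319366522, 0.0, 254.75189743667852], [0.0, 327.371319366522, 188.38746509713854], [0.0, 0.0, 1.0]] [[0.3484, 0.897, 0.2722, 0.1493], [0.9373, -0.3327, -0.1033, 0.6116], [-0.0021, 0.2911, -0.9567, 0.3727], [0.0, 0.0, 0.0, 1.0]]
```

View pics/side0.png

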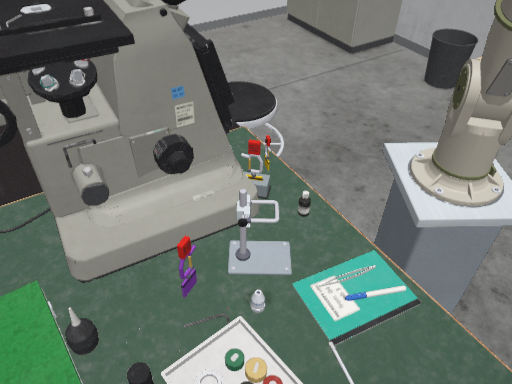

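View pics/top0.png

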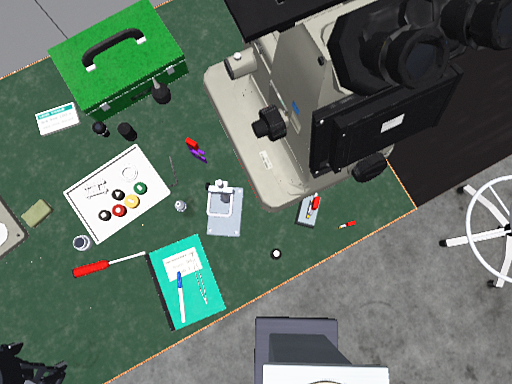

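View pics/wrist0.png

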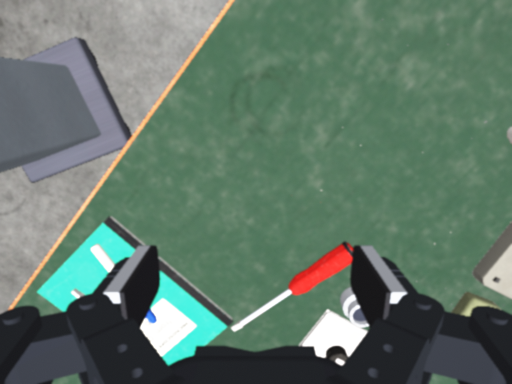

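```bash
cat > h.py <<'E'
import numpy as np,cv2
def pts(d):
    K=d["intrinsics"];Z=d["range_z"];v,u=np.mgrid[:Z.shape[0],:Z.shape[1]]
    P=np.stack([(u-K[0,2])/K[0,0]*Z,(v-K[1,2])/K[1,1]*Z,Z,np.ones_like(Z)],-1)
    W=P@np.asarray(d["world_from_camera"]).T
    W=W[...,:3];W[Z==0]=np.nan;return W
def proj(d,p):
    T=np.linalg.inv(d["world_from_camera"]);q=T[:3,:3]@np.asarray(p)+T[:3,3];K=d["intrinsics"]
    return K[0,0]*q[0]/q[2]+K[0,2],K[1,1]*q[1]/q[2]+K[1,2]
def crop(d,x0,x1,y0,y1,s,fn):
    cv2.imwrite(fn,cv2.resize(d["color"][y0:y1,x0:x1,::-1],None,fx=s,fy=s,interpolation=cv2.INTER_CUBIC))
E
python3 - <<'E'
from h import *
S=dict(np.load("pics/side0.npz"));T=dict(np.load("pics/top0.npz"))
a=cv2.resize(S["color"][130:280,180:310,::-1],None,fx=4,fy=4,interpolation=cv2.INTER_CUBIC)
cv2.imwrite("pics/cs.png",a)
a=cv2.resize(T["color"][170:270,190:370,::-1],None,fx=4,fy=4,interpolation=cv2.INTER_CUBIC)
cv2.imwrite("pics/ct.png",a)
for n,d in(("S",S),("T",T)):
    W=pts(d);c=d["color"].astype(int)
    red=(c[...,0]>150)&(c[...,1]<70)&(c[...,2]<70)
    nn,l,st,_=cv2.connectedComponentsWithStats(red.astype(np.uint8))
    for i in range(1,nn):
        if st[i,4]>12:
            w=W[l==i];print(n,st[i],np.nanmedian(w,0).round(4),np.nanmin(w,0).round(3),np.nanmax(w,0).round(3))
E
```

```text
S [266 136   4  10  23] [ 0.5047 -0.0381  0.0958] [ 0.502 -0.048  0.079] [ 0.51  -0.034  0.103]
S [249 140  11   9  54] [0.5456 0.0539 0.1528] [0.534 0.047 0.14 ] [0.557 0.063 0.157]
S [249 152  10   3  19] [0.5474 0.0563 0.124 ] [0.536 0.051 0.12 ] [0.557 0.06  0.129]
S [177 236  13  23 103] [0.6862 0.3568 0.1477] [0.675 0.338 0.117] [0.695 0.366 0.151]
S [264 376  11   8  38] [0.5389 0.5489 0.0238] [0.529 0.543 0.021] [0.546 0.555 0.027]
T [185 137  12  10  61] [0.6858 0.3494 0.147 ] [0.676 0.335 0.14 ] [0.697 0.363 0.151]
T [313 196   7  13  58] [0.5455 0.0495 0.1534] [0.533 0.042 0.143] [0.56  0.057 0.157]
T [113 205  11  11  71] [0.5331 0.5553 0.0226] [0.519 0.54  0.018] [0.547 0.569 0.026]
T [348 221   8   5  28] [ 0.5073 -0.0447  0.1   ] [ 0.502 -0.082 -0.001] [ 0.517 -0.037  0.103]
T [ 73 260  36  17 305] [0.3805 0.6119 0.022 ] [0.359 0.569 0.01 ] [0.401 0.653 0.029]
```

View pics/cs.png

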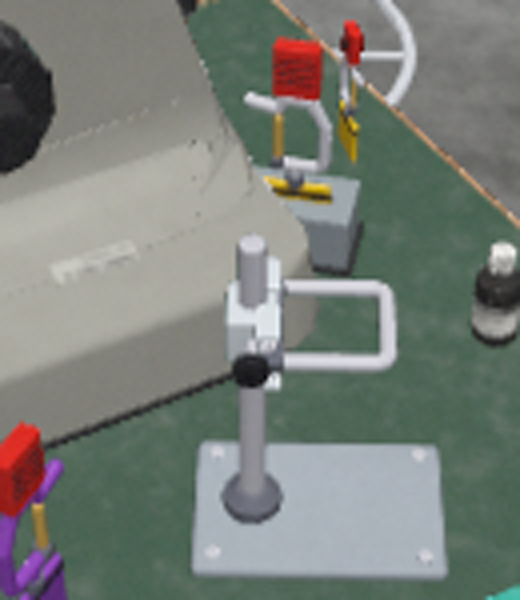

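View pics/ct.png

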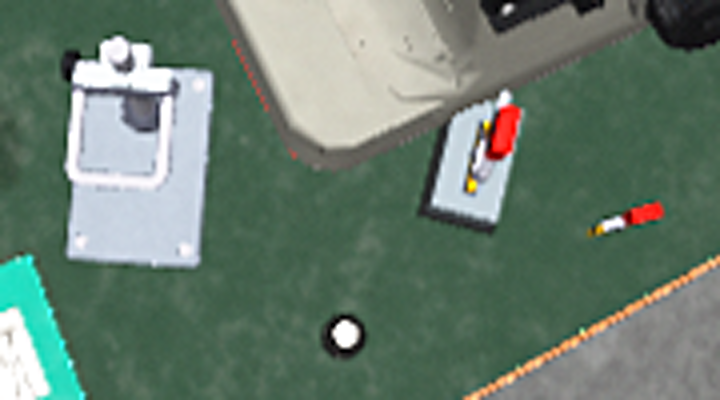

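```bash
python3 - <<'E'
from h import *
def box(W,m,name):
    p=W[m][:,:2].astype(np.float32); print(name,len(p),"zmed",np.nanmedian(W[m][:,2]).round(4))
    if len(p)>4:
        c,s,a=cv2.minAreaRect(p*1000); print("  rect",np.round(c,1),np.round(s,1),round(a,1)," mean",p.mean(0).round(4))
for f in("top","side"):
    d=dict(np.load(f"pics/{f}0.npz"));W=pts(d);c=d["color"].astype(int)
    X,Y,Z=W[...,0],W[...,1],W[...,2]
    near=lambda x,y,R:(np.hypot(X-x,Y-y)<R)
    red=(c[...,0]>130)&(c[...,1]<80)&(c[...,2]<80)
    box(W,red&near(.546,.05,.05)&(Z>.11),"grip "+f)
    box(W,near(.546,.05,.07)&(Z>.035)&(Z<.045),"holder top")
    # stand roughly
    grey=(c.max(-1)-c.min(-1)<40)
    sy=W[np.isfinite(X)&(Z>.12)&(Z<.175)&(Y>.15)&(Y<.4)&(X>.45)&(X<.64)&grey]if 0 else None
    m=np.isfinite(X)&(Z>.115)&(Z<.19)&(Y>.2)&(Y<.36)&(X>.45)&(X<.66)
    box(W,m,"eye"); q=W[m]; print(np.percentile(q,[0,5,50,95,100],axis=0).round(3).tolist())
    box(W,np.isfinite(X)&(Z>.006)&(Z<.014)&(Y>.18)&(Y<.38)&(X>.42)&(X<.66)&grey,"base")
    m=np.isfinite(X)&(Z>.19)&(Z<.206)&(Y>.2)&(Y<.36)&(X>.45)&(X<.7); box(W,m,"posttop")
    for nm,x,y in(("bottle",0,0),):pass
E
```

```text
grip top 63 zmed 0.1532
  rect [546.8  49.7] [11.6 27.3] 76.2  mean [0.5447 0.0498]
holder top 340 zmed 0.0394
  rect [542.1  49.5] [ 72.6 120.7] 26.7  mean [0.5422 0.0561]
eye 484 zmed 0.1497
  rect [549.2 274.7] [83.3 65.7] 1.3  mean [0.5527 0.2734]
[[0.508, 0.242, 0.127], [0.51, 0.244, 0.145], [0.564, 0.272, 0.15], [0.584, 0.302, 0.165], [0.591, 0.308, 0.189]]
base 1226 zmed 0.0096
  rect [514.7 302.6] [187.9 153.5] 0.8  mean [0.5244 0.2749]
posttop 36 zmed 0.1973
  rect [577.3 271. ] [11.7 12.6] 43.4  mean [0.577  0.2708]
grip side 120 zmed 0.1474
  rect [545.5  51.4] [16.  27.2] 75.7  mean [0.5452 0.0547]
holder top 202 zmed 0.0409
  rect [542.   51.7] [48.2 68.6] 76.1  mean [0.5304 0.0559]
eye 718 zmed 0.1503
  rect [547.3 275.4] [84.9 65.4] 4.2  mean [0.5569 0.2827]
[[0.506, 0.244, 0.13], [0.51, 0.249, 0.142], [0.566, 0.286, 0.15], [0.587, 0.308, 0.177], [0.589, 0.311, 0.19]]
base 1998 zmed 0.0106
  rect [532.  277.4] [129.  283.5] 66.6  mean [0.5336 0.2814]
posttop 54 zmed 0.197
  rect [633.3 235.9] [ 13.6 148.5] 56.4  mean [0.5786 0.2734]
```

```bash
cat >> h.py <<'E'
from scipy.spatial.transform import Rotation as R
def down(yawx): # tool down, tool x axis at world angle yawx deg
    a=np.deg2rad(yawx)/2; return R.from_quat([np.cos(a),np.sin(a),0,0])
def delta(o,p,yawx):
    "shift in tool axes (units of 50mm) and rotvec (units 1.5rad) from observed to target"
    q=R.from_quat(o["eef_rot"]); s=q.inv().apply(np.asarray(p)-o["position"])/.05
    t=(q.inv()*down(yawx)).as_rotvec()/1.5
    print("pos",np.round(o["position"],4),"shift",s.round(3),"turn",t.round(4),"deg",np.rad2deg(np.linalg.norm(t)*1.5).round(2)); return s,t
E
python3 - <<'E'
from h import *
from bench import r
W=np.concatenate([pts(dict(np.load(f"pics/{f}0.npz"))).reshape(-1,3) for f in("top","side")])
W=W[np.isfinite(W).all(1)]
def hm(x0,x1,y0,y1,s=.03):
    print("y:",np.arange(y1,y0,-s).round(2))
    for x in np.arange(x1,x0,-s):
        print(f"{x:.2f}",[ (int(1000*max(W[m][:,2])) if (m:=(abs(W[:,0]-x)<s/2)&(abs(W[:,1]-y)<s/2)).any() else -1) for y in np.arange(y1,y0,-s)])
hm(.4,.78,-.08,.42)
o=r.get_obs(); delta(o,[.42,.27,.30],166)
E
```

```text
y: [ 0.42  0.39  0.36  0.33  0.3   0.27  0.24  0.21  0.18  0.15  0.12  0.09
  0.06  0.03  0.   -0.03 -0.06]
0.78 [4, 5, 4, 3, 92, 94, 471, 472, 471, 471, 472, 484, 475, -1, -1, -1, -1]
0.75 [4, 4, 5, 4, 66, 92, 93, 472, 471, 416, 472, 487, 551, 542, -1, -1, 570]
0.72 [4, 4, 4, 4, 4, 91, 93, 216, 237, 244, 459, 572, 579, 592, 595, 590, 605]
0.69 [8, 4, 151, 150, 3, 4, 92, 219, 236, 237, 411, 569, 583, 589, 590, 596, 639]
0.66 [8, 5, 124, 148, 4, 3, 92, 93, 96, 99, 183, 559, 616, 640, 638, 387, 636]
0.63 [9, 4, 3, 4, 4, 4, 34, 93, 95, 95, 109, 402, 618, 643, 641, 620, 288]
0.60 [18, 3, 3, 11, 162, 163, 15, 92, 93, 92, 100, 302, 292, 630, 614, 5, 145]
0.57 [19, 48, 4, 13, 166, 200, 167, 4, 93, 92, 94, 99, 156, 157, 4, 3, 4]
0.54 [35, 52, 5, 12, 152, 14, 151, 5, 89, 90, 89, 43, 157, 155, 3, 3, 4]
0.51 [5, 4, 4, 13, 151, 151, 151, 4, 4, 5, 4, 43, 81, 42, 4, 102, 102]
0.48 [3, 5, 11, 14, 14, 14, 14, 5, 4, 4, 4, 5, 4, 3, 6, 4, 4]
0.45 [10, 11, 11, 10, 4, 4, 5, 4, 5, 67, 67, 4, 3, 4, 4, 4, 2]
0.42 [12, 11, 16, 10, 7, 4, 4, 4, 4, 71, 71, 4, 5, 4, 3, 3, -1]
pos [0.2175 0.5855 0.2385] shift [-5.993 -4.507 -1.223] turn [-0.001  -0.     -0.0743] deg 6.38
```

```bash
python3 - <<'E'
from h import *
W=np.concatenate([pts(dict(np.load(f"pics/{f}0.npz"))).reshape(-1,3) for f in("top","side")])
W=W[np.isfinite(W).all(1)]
for y in np.arange(-.06,.24,.02):
    m=(abs(W[:,1]-y)<.01)&(W[:,2]>.11)&(W[:,0]<.72)&(np.hypot(W[:,0]-.546,W[:,1]-.05)>.03)&(W[:,0]>.5)
    q=W[m]
    if len(q): 
        out=[]
        for z in np.arange(.12,.66,.04):
            k=q[abs(q[:,2]-z)<.02]; out.append(f"{z:.2f}:{k[:,0].min():.3f}" if len(k) else "")
        print(f"y{y:.2f}",*out)
E
```

```text
y-0.06 0.12:0.608 0.16:0.613  0.24:0.636 0.28:0.639 0.32:0.652 0.36:0.665 0.40:0.683   0.52:0.684 0.56:0.663 0.60:0.648 0.64:0.653
y-0.04 0.12:0.614 0.16:0.622  0.24:0.626 0.28:0.628 0.32:0.644 0.36:0.656 0.40:0.672    0.56:0.682 0.60:0.670 
y-0.02 0.12:0.627   0.24:0.616 0.28:0.618 0.32:0.633 0.36:0.646 0.40:0.663    0.56:0.690 0.60:0.611 0.64:0.627
y0.00 0.12:0.616 0.16:0.626  0.24:0.606 0.28:0.609 0.32:0.622 0.36:0.637 0.40:0.653 0.44:0.694  0.52:0.644 0.56:0.690 0.60:0.598 0.64:0.621
y0.02 0.12:0.605 0.16:0.618 0.20:0.606 0.24:0.591 0.28:0.595 0.32:0.610 0.36:0.625 0.40:0.643 0.44:0.682 0.48:0.680 0.52:0.634 0.56:0.613 0.60:0.595 0.64:0.615
y0.04 0.12:0.575 0.16:0.605 0.20:0.597 0.24:0.593 0.28:0.597 0.32:0.607 0.36:0.618 0.40:0.629 0.44:0.674 0.48:0.640 0.52:0.630 0.56:0.615 0.60:0.598 0.64:0.603
y0.06 0.12:0.590 0.16:0.599 0.20:0.589 0.24:0.598 0.28:0.609 0.32:0.620 0.36:0.630 0.40:0.630 0.44:0.673 0.48:0.644 0.52:0.634 0.56:0.634 0.60:0.623 
y0.08 0.12:0.593 0.16:0.604 0.20:0.596 0.24:0.600 0.28:0.606 0.32:0.615 0.36:0.625 0.40:0.635 0.44:0.680 0.48:0.654 0.52:0.642 0.56:0.647  
y0.10 0.12:0.625 0.16:0.643 0.20:0.645 0.24:0.651 0.28:0.656 0.32:0.637 0.36:0.632 0.40:0.637 0.44:0.680 0.48:0.705 0.52:0.683 0.56:0.682  
y0.12 0.12:0.666 0.16:0.679 0.20:0.686 0.24:0.685 0.28:0.684 0.32:0.688 0.36:0.701 0.40:0.704 0.44:0.718     
y0.14 0.12:0.703  0.20:0.680 0.24:0.688          
y0.16  0.16:0.682 0.20:0.677 0.24:0.682          
y0.18  0.16:0.715 0.20:0.682 0.24:0.703          
y0.20   0.20:0.682
```

```bash
cat >> h.py <<'E'
from scipy.spatial.transform import Slerp
def ori(yaw,tilt): # yaw: world angle (deg) of clip x; tilt deg: fingers lean forward to clip +x
    a=np.deg2rad(yaw);t=np.deg2rad(tilt);cx=np.array([np.cos(a),np.sin(a),0])
    y=np.array([-np.sin(a),np.cos(a),0]);z=np.array([0,0,-np.cos(t)])+np.sin(t)*cx;x=np.cross(y,z)
    return R.from_matrix(np.stack([x,y,z],1))
def plan(o,p,q,n,g):
    p0=np.array(o["position"]);q0=R.from_quat(o["eef_rot"]);sl=Slerp([0,1],R.concatenate([q0,q]))
    cp,cq=p0,q0;row=[]
    for i in range(1,n+1):
        tp=p0+(np.asarray(p)-p0)*i/n;tq=sl(i/n)
        s=np.round(cq.inv().apply(tp-cp)/.05,2);w=np.round((cq.inv()*tq).as_rotvec()/1.5,3)
        cp=cp+cq.apply(s*.05);cq=cq*R.from_rotvec(w*1.5);row.append([g,*s.tolist(),*w.tolist()])
    print("dist/row mm",np.linalg.norm(np.asarray(p)-p0)*1000/n,"deg/row",np.rad2deg((q0.inv()*q).magnitude())/n)
    for i,rw in enumerate(row):print(str([float(v)+0. for v in rw])[1:-1]+",", "" if (i+1)%5 else "\n")
    print("end",cp.round(4),"target",np.round(p,4));return row
def show(o):
    m=R.from_quat(o["eef_rot"]).as_matrix()
    print("t",round(o["time_s"],2),"pos",np.round(o["position"],4),"yaw",np.rad2deg(np.arctan2(m[1,1],m[0,1]))-90,"z",m[:,2].round(3),"F",np.round(o["wrist_force"],2),"w",round(o["grip_width"],4))
E
python3 - <<'E'
from h import *
from bench import r
o=r.get_obs();show(o)
plan(o,[.43,.27,.32],ori(-14,20),10,1)
E
```

```text
t 0.15 pos [0.2175 0.5855 0.2385] yaw -20.38217431838258 z [-0.001 -0.001 -1.   ] F [ 0.14 -0.5   0.03] w 0.0854
dist/row mm 38.90121966691338 deg/row 2.0987588911848216
1.0, -0.62, -0.44, -0.16, -0.001, -0.023, -0.007, 
1.0, -0.62, -0.45, -0.14, -0.002, -0.024, -0.008, 
1.0, -0.61, -0.46, -0.12, -0.001, -0.023, -0.007, 
1.0, -0.62, -0.46, -0.1, -0.002, -0.023, -0.007, 
1.0, -0.62, -0.47, -0.09, -0.001, -0.023, -0.008, 

1.0, -0.61, -0.48, -0.06, -0.001, -0.024, -0.007, 
1.0, -0.61, -0.48, -0.03, -0.002, -0.023, -0.007, 
1.0, -0.6, -0.49, -0.02, -0.001, -0.023, -0.008, 
1.0, -0.6, -0.5, 0.0, -0.002, -0.023, -0.007, 
1.0, -0.59, -0.5, 0.02, -0.001, -0.024, -0.007, 

end [0.4299 0.2702 0.3198] target [0.43 0.27 0.32]
```

arm_command(
  series=[1,-0.62,-0.44,-0.16,-0.001,-0.023,-0.007,1,-0.62,-0.45,-0.14,-0.002,-0.024,-0.008,1,-0.61,-0.46,-0.12,-0.001,-0.023,-0.007,1,-0.62,-0.46,-0.1,-0.002,-0.023,-0.007,1,-0.62,-0.47,-0.09,-0.001,-0.023,-0.008],
)

```text
time_s: 0.65
position: [0.3247, 0.4267, 0.2801]
eef_rot: [0.149, 0.985, -0.011, 0.087]
wrist_force: [0.6, -0.5, -0.7]
grip_width: 0.0856
```

arm_command(
  series=[1,-0.61,-0.48,-0.06,-0.001,-0.024,-0.007,1,-0.61,-0.48,-0.03,-0.002,-0.023,-0.007,1,-0.6,-0.49,-0.02,-0.001,-0.023,-0.008,1,-0.6,-0.5,0,-0.002,-0.023,-0.007,1,-0.59,-0.5,0.02,-0.001,-0.024,-0.007],
)

```text
time_s: 1.15
position: [0.4306, 0.2688, 0.3205]
eef_rot: [0.12, 0.977, -0.021, 0.173]
wrist_force: [0.9, 0.1, 0.3]
grip_width: 0.0856
```

```bash
python3 - <<'E'
from h import *
from bench import r,cams
o=r.get_obs();show(o)
d=cams.read_camera("wrist"); cv2.imwrite("pics/w1.png",d["color"][:,:,::-1]); np.savez("pics/w1.npz",**d)
print(np.round(d["world_from_camera"],3).tolist())
E
```

```text
t 1.15 pos [0.4306 0.2688 0.3205] yaw -14.011974437638102 z [ 0.334 -0.082 -0.939] F [0.93 0.11 0.34] w 0.0856
[[0.242, 0.774, 0.585, 0.319], [0.97, -0.194, -0.145, 0.297], [0.001, 0.602, -0.798, 0.421], [0.0, 0.0, 0.0, 1.0]]
```

View pics/w1.png

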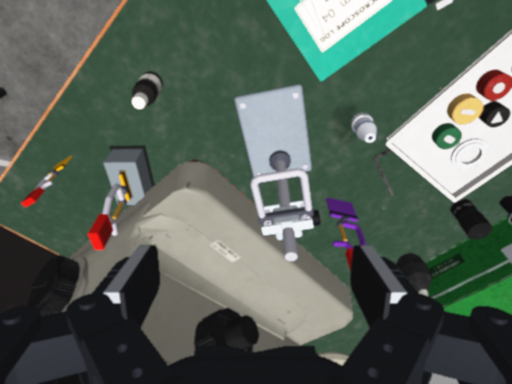

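```bash
python3 - <<'E'
from h import *
d=dict(np.load("pics/w1.npz"));W=pts(d);c=d["color"].astype(int)
X,Y,Z=W[...,0],W[...,1],W[...,2]
m=(Z>.135)&(Z<.165)&(X>.49)&(X<.535)&(Y>.23)&(Y<.32)
q=W[m];print(len(q))
# crossbar: lowest x part for each y bin
bars=[]
for y in np.arange(.235,.32,.006):
    k=q[abs(q[:,1]-y)<.003]
    if len(k):print(round(y,3),len(k),k.min(0).round(4),np.median(k,0).round(4),k.max(0).round(4))
m=(Z>.19)&(Z<.21)&(X>.5)&(X<.65)&(Y>.22)&(Y<.33);q=W[m];print("post",len(q),np.median(q,0).round(4),q.min(0).round(4),q.max(0).round(4))
grey=(c.max(-1)-c.min(-1)<40)
m=(Z>.007)&(Z<.014)&(X>.4)&(X<.66)&(Y>.2)&(Y<.35)&grey
q=W[m][:,:2].astype(np.float32)*1000;print("base",len(q),cv2.minAreaRect(q))
red=(c[...,0]>130)&(c[...,1]<80)&(c[...,2]<80)
m=red&(np.hypot(X-.546,Y-.05)<.04)&(Z>.11);q=W[m];print("grip",len(q),np.median(q,0).round(4),q.min(0).round(4),q.max(0).round(4))
m2=m&(Z>.151);print("top",m2.sum(),cv2.minAreaRect(W[m2][:,:2].astype(np.float32)*1000),np.median(W[m2][:,2]))
E
```

```text
665
0.241 18 [0.5134 0.2424 0.145 ] [0.5245 0.2434 0.1473] [0.5341 0.244  0.1491]
0.247 125 [0.5065 0.244  0.1442] [0.5201 0.2473 0.1484] [0.5348 0.25   0.1503]
0.253 56 [0.5051 0.25   0.1436] [0.5086 0.2525 0.1477] [0.5308 0.256  0.15  ]
0.259 44 [0.5057 0.2561 0.1423] [0.5077 0.259  0.1479] [0.5132 0.2619 0.1499]
0.265 48 [0.5054 0.2621 0.1422] [0.508  0.2649 0.148 ] [0.5133 0.2679 0.1504]
0.271 47 [0.5061 0.2682 0.1435] [0.5084 0.2712 0.1479] [0.5134 0.2739 0.1496]
0.277 47 [0.5064 0.2741 0.1422] [0.5088 0.2772 0.1479] [0.5134 0.2799 0.1498]
0.283 47 [0.5067 0.2801 0.1428] [0.509  0.2831 0.1478] [0.5138 0.286  0.1498]
0.289 47 [0.5067 0.286  0.1432] [0.5091 0.2891 0.1478] [0.5148 0.2919 0.1494]
0.295 104 [0.507  0.2921 0.1422] [0.5161 0.2958 0.1483] [0.5345 0.298  0.1505]
0.301 82 [0.5103 0.2981 0.1451] [0.5211 0.3    0.1483] [0.5342 0.3025 0.15  ]
post 157 [0.5727 0.2706 0.197 ] [0.5684 0.2638 0.1901] [0.5827 0.2772 0.1989]
base 5021 ((497.8695068359375, 280.5572204589844), (108.05032348632812, 219.3077392578125), 77.48838806152344)
grip 341 [0.5348 0.0514 0.1521] [0.5309 0.0409 0.1198] [0.5594 0.0577 0.1554]
top 189 ((544.6083984375, 49.047035217285156), (12.6922607421875, 26.50678062438965), 75.36444854736328) 0.15349306283168734
```

```bash
python3 - <<'E'
from h import *
from bench import r
o=r.get_obs();show(o)
q=ori(-14,20);zt=q.apply([0,0,1]);cx=np.array([np.cos(np.deg2rad(-14)),np.sin(np.deg2rad(-14)),0])
T=np.array([.5457,.050,.139])-.004*cx+[0,0,.003]+.011*zt
print(T)
plan(o,T-.09*zt,q,10,1)
E
```

```text
t 1.2 pos [0.4342 0.2631 0.3222] yaw -14.392408304827612 z [ 0.337 -0.085 -0.938] F [ 2.5  -4.6   0.82] w 0.0854
[0.54546928 0.05005752 0.13166338]
dist/row mm 24.517093471557743 deg/row 0.05305477985593129
1.0, -0.17, -0.36, 0.29, 0.0, 0.0, 0.0, 
1.0, -0.17, -0.36, 0.29, 0.0, 0.001, -0.001, 
1.0, -0.17, -0.35, 0.29, 0.0, 0.0, 0.0, 
1.0, -0.17, -0.36, 0.28, 0.0, 0.001, -0.001, 
1.0, -0.17, -0.36, 0.29, 0.0, 0.0, 0.0, 

1.0, -0.17, -0.36, 0.29, 0.0, 0.0, -0.001, 
1.0, -0.17, -0.36, 0.29, 0.0, 0.001, 0.0, 
1.0, -0.17, -0.36, 0.29, 0.0, 0.0, -0.001, 
1.0, -0.17, -0.36, 0.28, -0.001, 0.001, 0.0, 
1.0, -0.17, -0.36, 0.29, 0.0, 0.0, -0.001, 

end [0.5156 0.0573 0.2162] target [0.5156 0.0575 0.2162]
```

arm_command(
  series=[1,-0.17,-0.36,0.29,0,0,0,1,-0.17,-0.36,0.29,0,0,0,1,-0.17,-0.36,0.29,0,0,0,1,-0.17,-0.36,0.29,0,0,0,1,-0.17,-0.36,0.29,0,0,0],
)

```text
time_s: 1.7
position: [0.471, 0.1666, 0.266]
eef_rot: [0.12, 0.977, -0.02, 0.173]
wrist_force: [0.1, -0.1, -0.4]
grip_width: 0.0854
```

arm_command(
  series=[1,-0.17,-0.36,0.29,0,0,0,1,-0.17,-0.36,0.29,0,0,0,1,-0.17,-0.36,0.29,0,0,0,1,-0.17,-0.36,0.29,0,0,0,1,0,0,0,0,0,0],
)

```text
time_s: 2.2
position: [0.5036, 0.0816, 0.2221]
eef_rot: [0.123, 0.977, -0.022, 0.172]
wrist_force: [-0.6, -0.9, -0.4]
grip_width: 0.0856
```

```bash
python3 - <<'E'
from h import *
from bench import r,cams
o=r.get_obs();show(o)
d=cams.read_camera("wrist"); cv2.imwrite("pics/w2.png",d["color"][:,:,::-1]); np.savez("pics/w2.npz",**d)
o=r.get_obs();show(o)
W=pts(d);c=d["color"].astype(int);X,Y,Z=W[...,0],W[...,1],W[...,2]
red=(c[...,0]>120)&(c[...,1]<80)&(c[...,2]<80)
m=red&(np.hypot(X-.546,Y-.05)<.04)&(Z>.11);q=W[m];print("grip",len(q),np.median(q,0).round(4),q.min(0).round(4),q.max(0).round(4))
m2=m&(Z>.152);print("top",m2.sum(),cv2.minAreaRect(W[m2][:,:2].astype(np.float32)*1000),np.median(W[m2][:,2]))
E
```

```text
t 2.2 pos [0.5036 0.0816 0.2221] yaw -14.311728539981843 z [ 0.33  -0.084 -0.94 ] F [-0.57 -0.87 -0.44] w 0.0856
t 2.25 pos [0.5035 0.0836 0.2229] yaw -14.205429864482255 z [ 0.331 -0.083 -0.94 ] F [ 0.2   0.81 -0.82] w 0.0855
grip 913 [0.5342 0.051  0.1514] [0.5303 0.0416 0.119 ] [0.5589 0.0573 0.1549]
top 435 ((545.089599609375, 49.00808334350586), (11.451996803283691, 27.67129898071289), 77.94050598144531) 0.15354538455864314
```

View pics/w2.png

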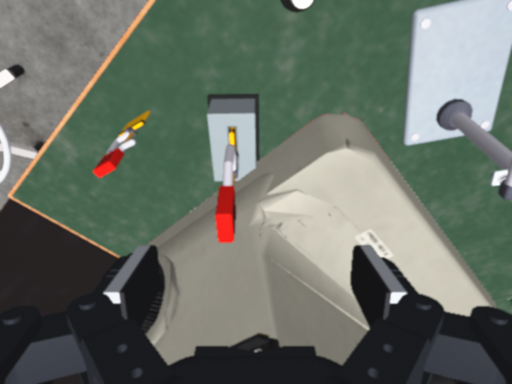

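```bash
python3 - <<'E'
from h import *
from bench import r
o=r.get_obs();show(o)
q=ori(-14,20);zt=q.apply([0,0,1]);cx=np.array([np.cos(np.deg2rad(-14)),np.sin(np.deg2rad(-14)),0])
T=np.array([.5452,.0495,.138])-.004*cx+[0,0,.003]+.011*zt
print(T)
plan(o,T-.06*zt,q,4,1)
E
```

```text
t 2.25 pos [0.5035 0.0836 0.2229] yaw -14.205429864482255 z [ 0.331 -0.083 -0.94 ] F [ 0.2   0.81 -0.82] w 0.0855
[0.54496928 0.04955752 0.13066338]
dist/row mm 12.730170240165286 deg/row 0.05353387717603082
1.0, -0.07, -0.11, 0.22, 0.0, 0.0, -0.001, 
1.0, -0.07, -0.12, 0.21, 0.0, 0.0, 0.0, 
1.0, -0.07, -0.11, 0.22, 0.0, 0.0, -0.001, 
1.0, -0.07, -0.12, 0.21, 0.0, 0.0, 0.0, 
end [0.5249 0.0545 0.1872] target [0.5251 0.0545 0.187 ]
```

arm_command(
  series=[1,-0.07,-0.12,0.21,0,0,0,1,-0.07,-0.12,0.21,0,0,0,1,-0.07,-0.11,0.22,0,0,0,1,-0.07,-0.11,0.22,0,0,0,1,0,0,0,0,0,0],
)

```text
time_s: 2.75
position: [0.5251, 0.0545, 0.1863]
eef_rot: [0.121, 0.977, -0.021, 0.172]
wrist_force: [0.1, -0.3, 0.1]
grip_width: 0.0854
```

```bash
python3 - <<'E'
from h import *
from bench import r,cams
o=r.get_obs();show(o)
d=cams.read_camera("wrist"); cv2.imwrite("pics/w3.png",d["color"][:,:,::-1]); np.savez("pics/w3.npz",**d)
o=r.get_obs();show(o)
W=pts(d);c=d["color"].astype(int);X,Y,Z=W[...,0],W[...,1],W[...,2]
red=(c[...,0]>120)&(c[...,1]<80)&(c[...,2]<80)
m=red&(np.hypot(X-.546,Y-.05)<.04)&(Z>.11);q=W[m];print("grip",len(q),np.median(q,0).round(4),q.min(0).round(4),q.max(0).round(4))
m2=m&(Z>.152);print("top",m2.sum(),cv2.minAreaRect(W[m2][:,:2].astype(np.float32)*1000),np.median(W[m2][:,2]))
q=ori(-14,20);zt=q.apply([0,0,1]);cx=np.array([np.cos(np.deg2rad(-14)),np.sin(np.deg2rad(-14)),0])
T=np.array([.5452,.0495,.138])-.004*cx+[0,0,.003]+.011*zt
plan(o,T,q,4,1)
E
```

```text
t 2.75 pos [0.5251 0.0545 0.1863] yaw -14.13981351136087 z [ 0.331 -0.084 -0.94 ] F [ 0.05 -0.32  0.13] w 0.0854
t 2.8 pos [0.5252 0.0552 0.187 ] yaw -14.10875859020986 z [ 0.331 -0.083 -0.94 ] F [-0.03 -0.32  0.18] w 0.0853
grip 1344 [0.5339 0.0506 0.1516] [0.5302 0.0412 0.1187] [0.5586 0.0572 0.1553]
top 655 ((544.5506591796875, 49.07776641845703), (11.071788787841797, 26.750539779663086), 76.78443908691406) 0.1535742876952613
dist/row mm 15.000630804710203 deg/row 0.028016453534548878
1.0, 0.0, 0.0, 0.3, 0.0, 0.0, 0.0, 
1.0, 0.0, -0.01, 0.3, 0.0, 0.0, -0.001, 
1.0, 0.0, 0.0, 0.3, 0.0, 0.0, 0.0, 
1.0, 0.0, 0.0, 0.3, 0.0, 0.0, 0.0, 
end [0.5449 0.0498 0.1306] target [0.545  0.0496 0.1307]
```

View pics/w3.png

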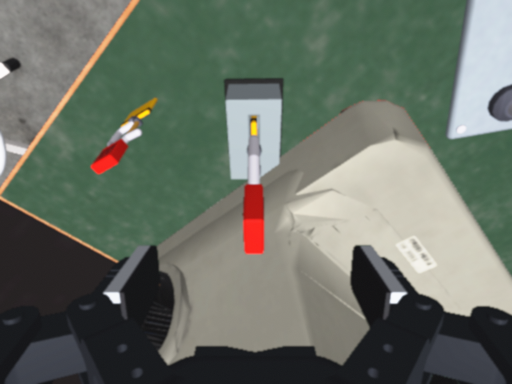

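arm_command(
  series=[1,0,0,0.3,0,0,0,1,0,-0.01,0.3,0,0,0,1,0,0,0.3,0,0,0,1,0,0,0.3,0,0,0,1,0,0,0,0,0,0],
)

```text
time_s: 3.3
position: [0.5445, 0.0507, 0.1302]
eef_rot: [0.12, 0.978, -0.021, 0.172]
wrist_force: [-1.2, 0.4, 0.5]
grip_width: 0.0858
```

```bash
python3 - <<'E'
from h import *
from bench import r,cams
o=r.get_obs();show(o)
d=cams.read_camera("side"); crop(d,200,320,110,220,5,"pics/s4.png")
E
```

```text
t 3.3 pos [0.5445 0.0507 0.1302] yaw -14.015649385203943 z [ 0.331 -0.083 -0.94 ] F [-1.21  0.38  0.48] w 0.0858
```

View pics/s4.png

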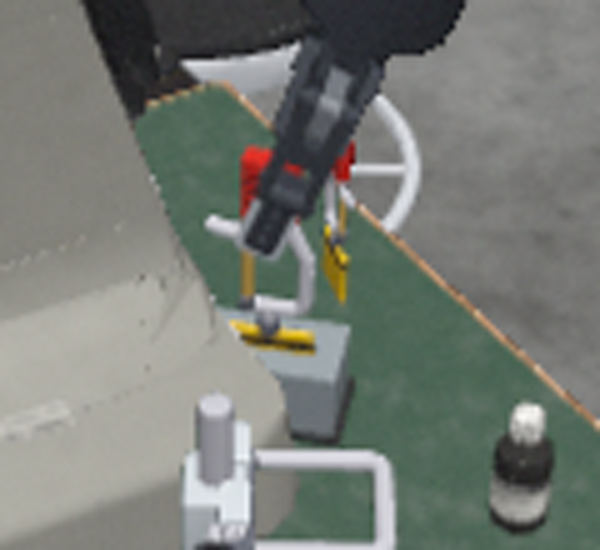

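arm_command(
  series=[-1,0,0,0,0,0,0,-1,0,0,0,0,0,0,-1,0,0,0,0,0,0,-1,0,0,0,0,0,0,-1,0,0,0,0,0,0],
)

```text
time_s: 3.85
position: [0.5453, 0.0508, 0.1319]
eef_rot: [0.12, 0.977, -0.02, 0.173]
wrist_force: [0.4, 1.5, 1.2]
grip_width: 0.0123
```

arm_command(
  series=[-1,0,0,0,0,0,0,-1,0,0,0,0,0,0,-1,0,0,0,0,0,0,-1,0,0,0,0,0,0,-1,0,0,0,0,0,0],
)

```text
time_s: 4.35
position: [0.5454, 0.0502, 0.132]
eef_rot: [0.121, 0.977, -0.021, 0.173]
wrist_force: [-1.9, -2.2, 6.2]
grip_width: 0.0107
```

```bash
python3 - <<'E'
from h import *
from bench import r,cams
o=r.get_obs();show(o)
p=np.array(o["position"]);plan(o,p+[0,0,.06],R.from_quat(o["eef_rot"]),5,-1)
E
```

```text
t 4.35 pos [0.5454 0.0502 0.132 ] yaw -14.054433581353805 z [ 0.333 -0.082 -0.939] F [-1.9  -2.16  6.23] w 0.0107
dist/row mm 12.0 deg/row 0.0
-1.0, -0.08, 0.0, -0.23, 0.0, 0.0, 0.0, 
-1.0, -0.08, 0.0, -0.22, 0.0, 0.0, 0.0, 
-1.0, -0.09, 0.0, -0.23, 0.0, 0.0, 0.0, 
-1.0, -0.08, 0.0, -0.22, 0.0, 0.0, 0.0, 
-1.0, -0.08, 0.0, -0.23, 0.0, 0.0, 0.0, 

end [0.5452 0.0502 0.1921] target [0.5454 0.0502 0.192 ]
```

arm_command(
  series=[-1,-0.08,0,-0.22,0,0,0,-1,-0.08,0,-0.23,0,0,0,-1,-0.08,0,-0.23,0,0,0,-1,-0.08,0,-0.23,0,0,0,-1,-0.08,0,-0.23,0,0,0],
)

```text
time_s: 4.85
position: [0.5442, 0.051, 0.1929]
eef_rot: [0.12, 0.977, -0.02, 0.173]
wrist_force: [0.2, 0.9, -1.8]
grip_width: 0.0114
```

```bash
python3 - <<'E'
from h import *
from bench import r,cams
o=r.get_obs();show(o)
for n in("side","top"):
    d=cams.read_camera(n); np.savez(f"pics/{n}5.npz",**d)
    if n=="side":crop(d,200,320,90,210,5,"pics/s5.png")
    else:crop(d,260,380,150,250,5,"pics/t5.png")
o=r.get_obs();show(o)
E
```

```text
t 4.85 pos [0.5442 0.051  0.1929] yaw -14.02622353650193 z [ 0.333 -0.081 -0.94 ] F [ 0.18  0.95 -1.84] w 0.0114
t 4.95 pos [0.5454 0.0512 0.1942] yaw -14.022989984935563 z [ 0.336 -0.08  -0.939] F [ 0.19 -0.34 -1.88] w 0.0112
```

View pics/s5.png

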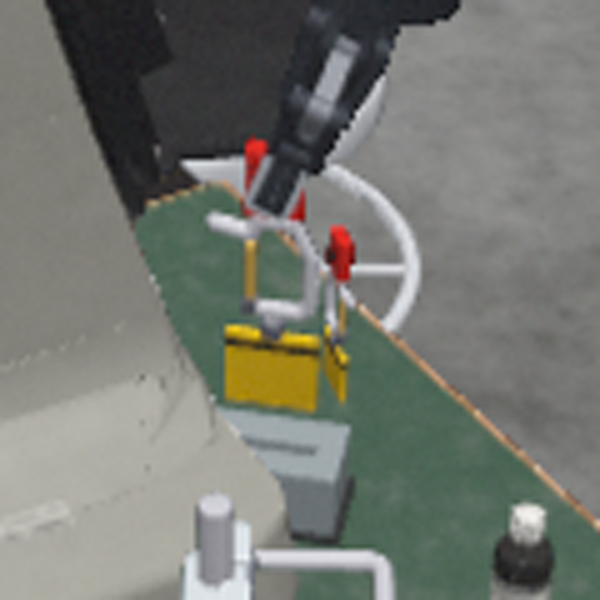

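```bash
python3 - <<'E'
from h import *
for n in("side","top"):
    d=dict(np.load(f"pics/{n}5.npz"));W=pts(d);c=d["color"].astype(int);X,Y,Z=W[...,0],W[...,1],W[...,2]
    near=(np.hypot(X-.546,Y-.05)<.05)&(Z>.05)
    for nm,m in(("yel",(c[...,0]>150)&(c[...,1]>110)&(c[...,2]<90)),("red",(c[...,0]>120)&(c[...,1]<80)&(c[...,2]<80))):
        q=W[m&near]
        if len(q)<5: print(n,nm,len(q));continue
        cx=np.array([np.cos(np.deg2rad(-14)),np.sin(np.deg2rad(-14))])
        a=(q[:,:2]-[.5452,.0512])@cx; print(n,nm,len(q),"along cx rel tcp",np.percentile(a,[0,5,95,100]).round(4),"z",np.percentile(q[:,2],[0,5,95,100]).round(4),"cy",np.percentile((q[:,:2]-[.5452,.0512])@[-cx[1],cx[0]],[0,50,100]).round(4))
    cen=np.array([.5454,.0512,.194])
    R3=ori(-14,0)
    im=cv2.resize(d["color"][:,:,::-1],None,fx=4,fy=4,interpolation=cv2.INTER_CUBIC)
    cx3=np.array([np.cos(np.deg2rad(-14)),np.sin(np.deg2rad(-14)),0])
    O=cen+[0,0,.008-.134]
    for x,z in((11,58),(-13,58),(-18,65),(-18,90),(-9,108),(7,108),(11,100),(28,103.5),(-23,0),(23,0),(23,44),(-23,44),(14,152),(-14,152),(14,116)):
        u,v=proj(d,O+cx3*x/1000+[0,0,z/1000]);cv2.circle(im,(int(4*u+2),int(4*v+2)),2,(255,0,255),-1)
    if n=="side": cv2.imwrite("pics/ov.png",im[90*4:210*4,200*4:320*4])
E
```

```text
side yel 219 along cx rel tcp [-0.0228 -0.021   0.0192  0.0214] z [0.0682 0.0716 0.112  0.1615] cy [-0.0017  0.0031  0.0074]
side red 38 along cx rel tcp [-0.0147 -0.0142  0.0117  0.0131] z [0.1823 0.1826 0.217  0.2173] cy [-0.0008  0.0063  0.01  ]
top yel 0
top red 0
```

View pics/ov.png

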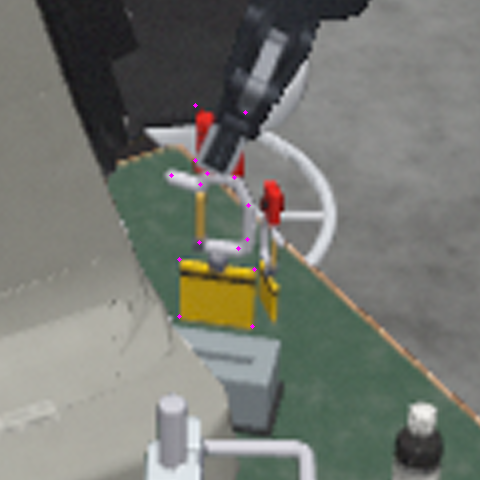

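```bash
python3 - <<'E'
from h import *
ims=[]
a=np.deg2rad(-2.5);sx=np.array([np.cos(a),np.sin(a),0]);sy=np.array([-np.sin(a),np.cos(a),0])
for n,(x0,x1,y0,y1) in(("side0",(230,290,185,235)),("top0",(200,245,175,225)),("w1",(240,330,160,270))):
    d=dict(np.load(f"pics/{n}.npz"));s=8
    for zc in(.1475,):
        im=cv2.resize(d["color"][:,:,::-1],None,fx=s,fy=s,interpolation=cv2.INTER_CUBIC)
        for dx,dy in [(0,t) for t in range(-26,27,2)]+[(t,sg*26) for t in range(0,50,3) for sg in(1,-1)]:
            for dz,col in((0,(255,0,255)),):
                u,v=proj(d,np.array([.510,.273,zc+dz])+sx*dx/1000+sy*dy/1000);cv2.circle(im,(int(s*(u+.5)),int(s*(v+.5))),2,col,-1)
        u,v=proj(d,np.array([.510,.273,.198])+sx*.066);cv2.circle(im,(int(s*(u+.5)),int(s*(v+.5))),3,(0,255,0),-1)
        im=im[y0*s:y1*s,x0*s:x1*s];ims.append(cv2.resize(im,(int(400*im.shape[1]/im.shape[0]),400)))
cv2.imwrite("pics/ovb.png",cv2.resize(np.hstack(ims),None,fx=.65,fy=.65))
im=np.hstack(ims);print(im.shape)
E
```

```text
(400, 1167, 3)
```

View pics/ovb.png

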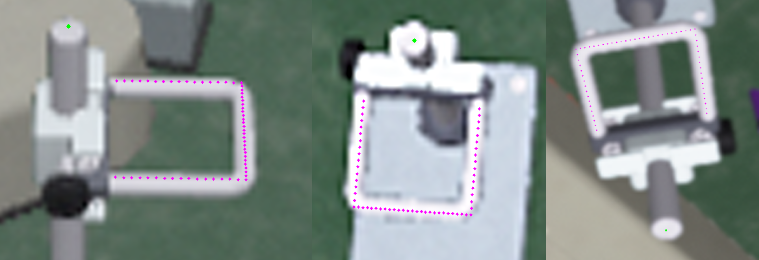

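```bash
python3 - <<'E'
from h import *
from bench import r
o=r.get_obs();show(o)
plan(o,[.48,.13,.25],ori(-9,20),5,-1)
o=dict(position=[.48,.13,.25],eef_rot=ori(-9,20).as_quat())
plan(o,[.455,.2754,.1835],ori(-2.5,20),8,-1)
E
```

```text
t 4.95 pos [0.5454 0.0512 0.1942] yaw -14.022989984935563 z [ 0.336 -0.08  -0.939] F [ 0.19 -0.34 -1.88] w 0.0112
dist/row mm 23.321565352264805 deg/row 1.0063280575206848
-1.0, 0.23, 0.24, -0.32, -0.004, 0.0, -0.011, 
-1.0, 0.23, 0.25, -0.32, -0.003, 0.001, -0.011, 
-1.0, 0.23, 0.26, -0.32, -0.004, 0.0, -0.011, 
-1.0, 0.22, 0.26, -0.32, -0.003, 0.001, -0.012, 
-1.0, 0.22, 0.26, -0.32, -0.004, 0.0, -0.011, 

end [0.4798 0.13   0.25  ] target [0.48 0.13 0.25]
dist/row mm 20.228541871573437 deg/row 0.8125000000000002
-1.0, 0.17, 0.35, 0.12, -0.003, 0.0, -0.009, 
-1.0, 0.16, 0.35, 0.11, -0.003, 0.0, -0.009, 
-1.0, 0.16, 0.35, 0.12, -0.004, 0.0, -0.009, 
-1.0, 0.15, 0.36, 0.12, -0.003, 0.0, -0.009, 
-1.0, 0.15, 0.35, 0.13, -0.003, 0.0, -0.008, 

-1.0, 0.15, 0.36, 0.12, -0.003, 0.0, -0.009, 
-1.0, 0.14, 0.36, 0.13, -0.004, 0.0, -0.009, 
-1.0, 0.13, 0.36, 0.12, -0.003, 0.0, -0.009, 
end [0.4552 0.2756 0.1837] target [0.455  0.2754 0.1835]
```

arm_command(
  series=[-1,0.23,0.24,-0.32,-0.004,0,-0.011,-1,0.23,0.25,-0.32,-0.003,0,-0.011,-1,0.23,0.26,-0.32,-0.004,0,-0.011,-1,0.22,0.26,-0.32,-0.003,0,-0.012,-1,0.22,0.26,-0.32,-0.004,0,-0.011],
)

```text
time_s: 5.45
position: [0.478, 0.1303, 0.2478]
eef_rot: [0.076, 0.982, -0.015, 0.173]
wrist_force: [0.3, 1.0, -2.1]
grip_width: 0.011
```

arm_command(
  series=[-1,0.17,0.35,0.12,-0.003,0,-0.009,-1,0.16,0.35,0.11,-0.003,0,-0.009,-1,0.16,0.35,0.12,-0.004,0,-0.009,-1,0.15,0.36,0.12,-0.003,0,-0.009,-1,0.15,0.35,0.13,-0.003,0,-0.008],
)

```text
time_s: 5.95
position: [0.4631, 0.2216, 0.2044]
eef_rot: [0.042, 0.984, -0.009, 0.173]
wrist_force: [0.8, 0.6, -1.5]
grip_width: 0.0109
```

arm_command(
  series=[-1,0.15,0.36,0.12,-0.003,0,-0.009,-1,0.14,0.36,0.13,-0.004,0,-0.009,-1,0.13,0.36,0.12,-0.003,0,-0.009,-1,0,0,0,0,0,0,-1,0,0,0,0,0,0],
)

```text
time_s: 6.45
position: [0.454, 0.2755, 0.1809]
eef_rot: [0.021, 0.985, -0.005, 0.174]
wrist_force: [0.1, -0.2, -1.6]
grip_width: 0.0112
```

```bash
cat >> h.py <<'E'
def overlay(d,o,fn,box,s,yaw=-2.5,bar=(.509,.273,.147),off=(0,0,.008)):
    a=np.deg2rad(yaw);sx=np.array([np.cos(a),np.sin(a),0]);sy=np.array([-np.sin(a),np.cos(a),0])
    O=np.array(o["position"])+[0,0,-.134]+sx*off[0]+[0,0,off[2]]
    im=cv2.resize(d["color"][:,:,::-1],None,fx=s,fy=s,interpolation=cv2.INTER_CUBIC)
    def dot(p,c):
        u,v=proj(d,p);cv2.circle(im,(int(s*(u+.5)),int(s*(v+.5))),2,c,-1)
    for x,z in((11,58),(-13,58),(-18,65),(-18,90),(-9,108),(7,108),(11,100),(28,103.5),(-23,0),(23,0),(23,44),(-23,44),(14,152),(-14,152)):
        dot(O+sx*x/1000+[0,0,z/1000],(255,0,255))
    for t in range(-26,27,4):dot(np.array(bar)+sy*t/1000,(255,255,0))
    x0,x1,y0,y1=box;cv2.imwrite(fn,im[y0*s:y1*s,x0*s:x1*s])
    print("bar in clip frame (from model): x",((np.array(bar)-O)@sx*1000).round(1),"y",((np.array(bar)-O)@sy*1000).round(1),"z",((bar[2]-O[2])*1000).round(1))
E
python3 - <<'E'
from h import *
from bench import r,cams
o=r.get_obs();show(o)
d=cams.read_camera("side");np.savez("pics/s6.npz",**d);o=r.get_obs();show(o)
overlay(d,o,"pics/s6.png",(220,320,140,250),6)
E
```

```text
t 6.45 pos [0.454  0.2755 0.1809] yaw -2.430246964631678 z [ 0.342 -0.017 -0.94 ] F [ 0.08 -0.23 -1.61] w 0.0112
t 6.5 pos [0.4543 0.2749 0.1812] yaw -2.4931070536396476 z [ 0.342 -0.017 -0.939] F [ 0.38 -0.54 -1.91] w 0.0106
bar in clip frame (from model): x 54.7 y 0.5 z 91.8
```

View pics/s6.png

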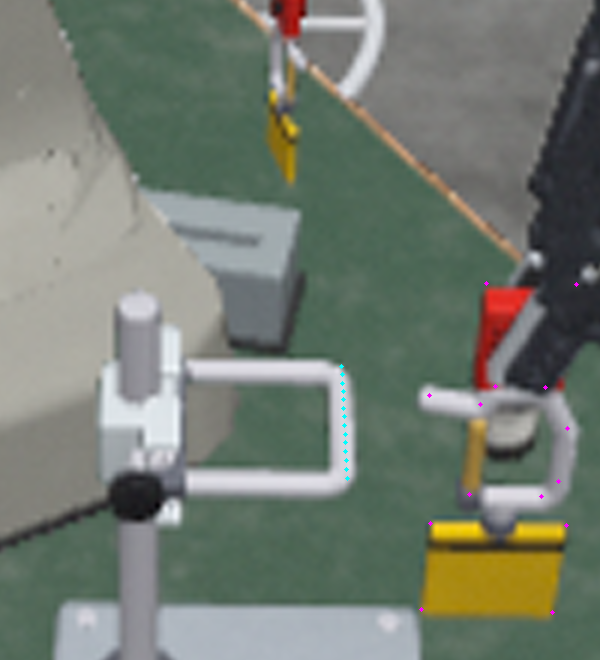

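```bash
python3 - <<'E'
from h import *
q=ori(-2.5,20)
a=np.deg2rad(-2.5);sx=np.array([np.cos(a),np.sin(a),0])
print("1mm sx",q.inv().apply(sx)*.001/.05,"1mm z",q.inv().apply([0,0,1])*.001/.05)
from bench import r
o=r.get_obs();show(o)
plan(o,np.array(o["position"])+.034*sx,q,5,-1)
E
```

```text
1mm sx [-1.87938524e-02 -1.63372743e-19  6.84040287e-03] 1mm z [-6.84040287e-03 -3.46944695e-20 -1.87938524e-02]
t 6.5 pos [0.4543 0.2749 0.1812] yaw -2.4931070536396476 z [ 0.342 -0.017 -0.939] F [ 0.38 -0.54 -1.91] w 0.0106
dist/row mm 6.8000000000000025 deg/row 0.02529411630712388
-1.0, -0.13, 0.0, 0.05, 0.0, 0.0, 0.0, 
-1.0, -0.13, 0.0, 0.04, -0.001, 0.0, 0.0, 
-1.0, -0.12, 0.0, 0.05, 0.0, 0.0, 0.0, 
-1.0, -0.13, 0.0, 0.05, 0.0, 0.0, 0.0, 
-1.0, -0.13, 0.0, 0.04, 0.0, 0.0, 0.001, 

end [0.4883 0.2735 0.1814] target [0.4883 0.2735 0.1812]
```

arm_command(
  series=[-1,-0.13,0,0.05,0,0,0,-1,-0.13,0,0.045,0,0,0,-1,-0.13,0,0.045,0,0,0,-1,-0.13,0,0.045,0,0,0,-1,-0.13,0,0.045,0,0,0],
)

```text
time_s: 7.0
position: [0.4893, 0.2734, 0.1817]
eef_rot: [0.021, 0.985, -0.005, 0.174]
wrist_force: [-0.3, 0.1, -1.0]
grip_width: 0.011
```

```bash
python3 - <<'E'
from h import *
from bench import r,cams
d=cams.read_camera("side");np.savez("pics/s7.npz",**d);o=r.get_obs();show(o)
overlay(d,o,"pics/s7.png",(230,300,160,240),8)
d=cams.read_camera("wrist");crop(d,150,350,150,330,4,"pics/w7.png")
E
```

```text
t 7.05 pos [0.4902 0.2731 0.1818] yaw -2.5395255492947655 z [ 0.343 -0.017 -0.939] F [ 1.3  -0.48 -0.88] w 0.0109
bar in clip frame (from model): x 18.7 y 0.7 z 91.2
```

View pics/s7.png

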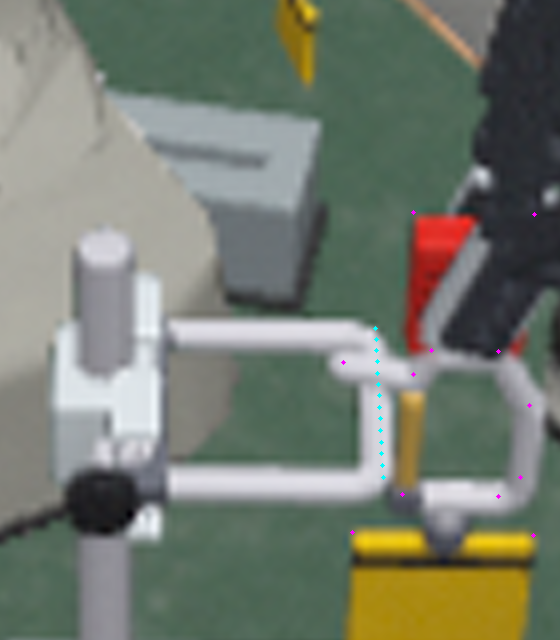

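View pics/w7.png

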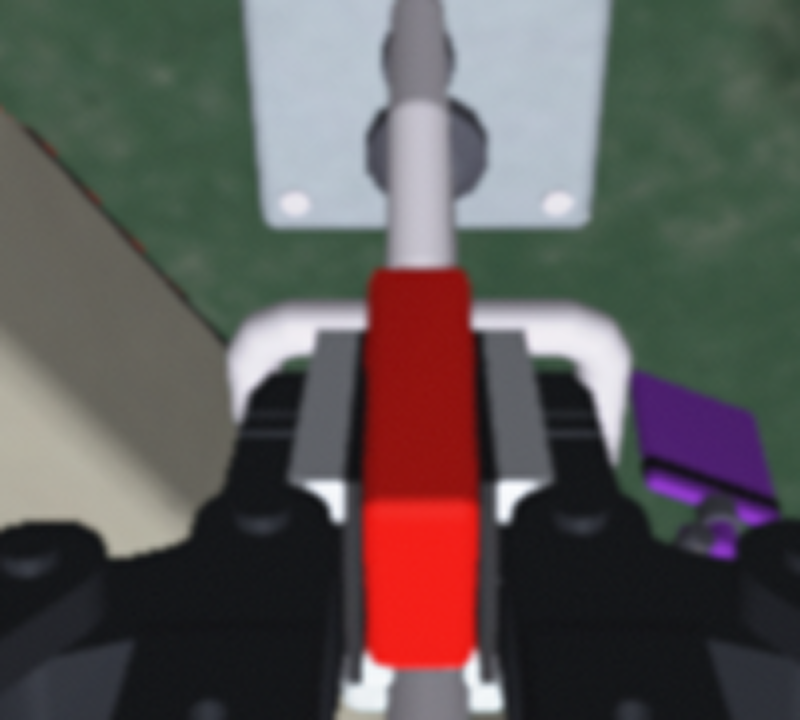

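arm_command(
  series=[-1,-0.045,0,0.016,0,0,0,-1,-0.045,0,0.016,0,0,0,-1,-0.045,0,0.016,0,0,0,-1,-0.045,0,0.016,0,0,0,-1,0,0,0,0,0,0],
)

```text
time_s: 7.6
position: [0.498, 0.2732, 0.1816]
eef_rot: [0.021, 0.985, -0.005, 0.174]
wrist_force: [-2.4, 0.3, -1.6]
grip_width: 0.0114
```

```bash
python3 - <<'E'
from h import *
from bench import r,cams
d=cams.read_camera("side");np.savez("pics/s8.npz",**d);o=r.get_obs();show(o)
overlay(d,o,"pics/s8.png",(230,300,160,240),8,bar=(.5105,.273,.1465))
E
```

```text
t 7.65 pos [0.4979 0.2732 0.1815] yaw -2.4781191542861762 z [ 0.342 -0.016 -0.94 ] F [-2.71 -0.11 -2.07] w 0.0114
bar in clip frame (from model): x 12.6 y 0.3 z 91.0
```

View pics/s8.png

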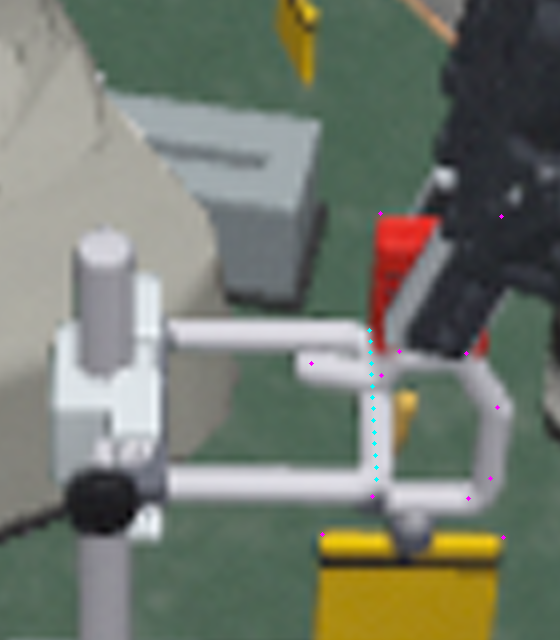

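arm_command(
  series=[-1,-0.045,0,0.016,0,0,0,-1,-0.045,0,0.016,0,0,0,-1,-0.045,0,0.016,0,0,0,-1,-0.045,0,0.016,0,0,0,-1,-0.06,0,0.022,0,0,0],
)

```text
time_s: 8.15
position: [0.5108, 0.2727, 0.1816]
eef_rot: [0.021, 0.985, -0.005, 0.174]
wrist_force: [-3.5, -0.2, -1.6]
grip_width: 0.0111
```

```bash
python3 - <<'E'
from h import *
from bench import r,cams
d=cams.read_camera("side");np.savez("pics/s9.npz",**d);o=r.get_obs();show(o)
overlay(d,o,"pics/s9.png",(230,300,160,240),8,bar=(.5105,.273,.1465))
E
```

```text
t 8.2 pos [0.5113 0.2726 0.1817] yaw -2.4829819157139923 z [ 0.342 -0.016 -0.939] F [-1.64  0.9  -2.39] w 0.011
bar in clip frame (from model): x -0.9 y 0.4 z 90.8
```

View pics/s9.png

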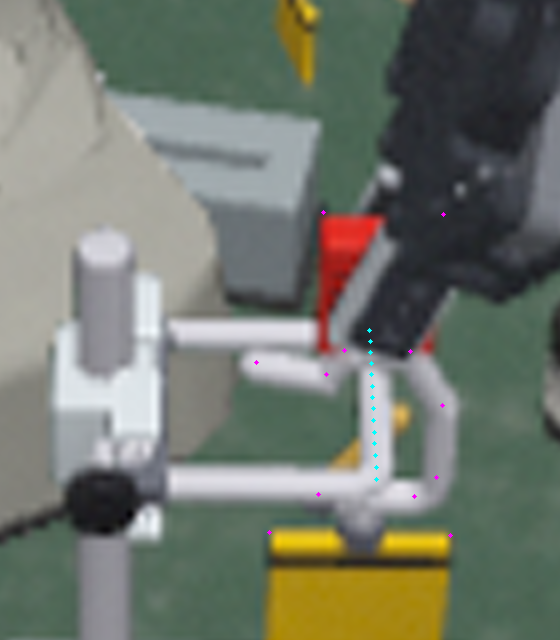

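arm_command(
  series=[-1,0.014,0,0.038,0,0,0,-1,0.014,0,0.038,0,0,0,-1,0.014,0,0.038,0,0,0,-1,0.014,0,0.038,0,0,0,-1,0,0,0,0,0,0],
)

```text
time_s: 8.7
position: [0.5112, 0.2725, 0.1737]
eef_rot: [0.021, 0.984, -0.005, 0.174]
wrist_force: [-0.8, 0.3, -0.6]
grip_width: 0.0114
```

```bash
python3 - <<'E'
from h import *
from bench import r,cams
d=cams.read_camera("side");np.savez("pics/s10.npz",**d);o=r.get_obs();show(o)
overlay(d,o,"pics/s10.png",(230,300,160,240),8,bar=(.5105,.273,.1465))
E
```

```text
t 8.75 pos [0.5112 0.2726 0.1739] yaw -2.485078088988189 z [ 0.343 -0.016 -0.939] F [ 0.48 -0.22 -3.05] w 0.011
bar in clip frame (from model): x -0.7 y 0.4 z 98.6
```

View pics/s10.png

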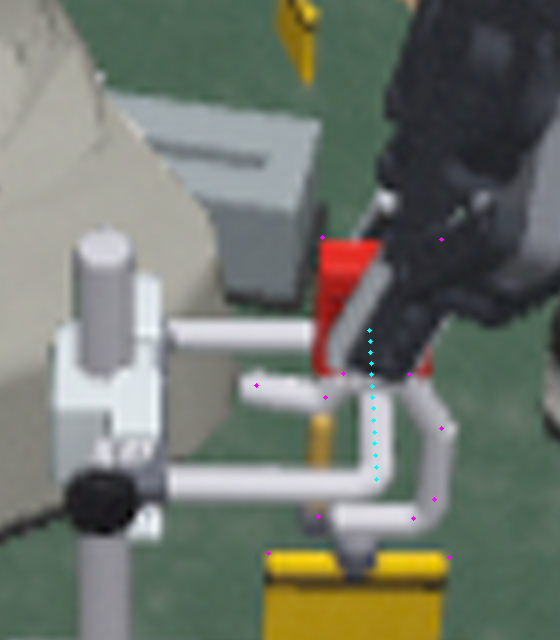

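arm_command(
  series=[-1,0.007,0,0.019,0,0,0,-1,0.007,0,0.019,0,0,0,-1,0.007,0,0.019,0,0,0,-1,0,0,0,0,0,0,-1,0,0,0,0,0,0],
)

```text
time_s: 9.25
position: [0.5109, 0.2727, 0.1708]
eef_rot: [0.021, 0.985, -0.004, 0.174]
wrist_force: [1.0, 0.7, -0.9]
grip_width: 0.0114
```

```bash
python3 - <<'E'
from h import *
from bench import r,cams
show(r.get_obs());cams.read_camera("side");show(r.get_obs())
E
```

```text
t 9.25 pos [0.5109 0.2727 0.1708] yaw -2.4766717634489765 z [ 0.343 -0.016 -0.939] F [ 1.02  0.68 -0.95] w 0.0114
t 9.3 pos [0.5109 0.2727 0.1708] yaw -2.4771730587743406 z [ 0.342 -0.016 -0.939] F [ 0.04 -0.73 -1.53] w 0.0112
```

arm_command(
  series=[-1,0.007,0,0.019,0,0,0,-1,0.007,0,0.019,0,0,0,-1,0,0,0,0,0,0,-1,0,0,0,0,0,0,-1,0,0,0,0,0,0],
)

```text
time_s: 9.8
position: [0.5109, 0.2728, 0.1689]
eef_rot: [0.021, 0.984, -0.004, 0.174]
wrist_force: [-1.2, -0.2, 2.8]
grip_width: 0.0109
```

```bash
python3 - <<'E'
from h import *
from bench import r,cams
show(r.get_obs());d=cams.read_camera("side");o=r.get_obs();show(o)
overlay(d,o,"pics/s11.png",(230,300,160,240),8,bar=(.5105,.273,.1465))
E
```

```text
t 9.8 pos [0.5109 0.2728 0.1689] yaw -2.4783111745366 z [ 0.343 -0.016 -0.939] F [-1.24 -0.21  2.84] w 0.0109
t 9.85 pos [0.511  0.2727 0.1689] yaw -2.4791124979933556 z [ 0.343 -0.016 -0.939] F [-0.32  0.16  3.4 ] w 0.0111
bar in clip frame (from model): x -0.5 y 0.3 z 103.6
```

View pics/s11.png

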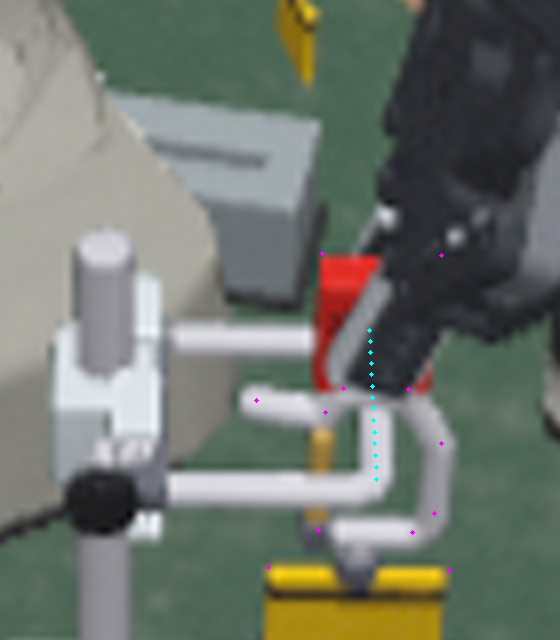

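arm_command(
  series=[-1,0.007,0,0.019,0,0,0,-1,0.007,0,0.019,0,0,0,-1,0,0,0,0,0,0,-1,0,0,0,0,0,0,-1,0,0,0,0,0,0],
)

```text
time_s: 10.35
position: [0.511, 0.2728, 0.1671]
eef_rot: [0.021, 0.984, -0.004, 0.174]
wrist_force: [-1.8, -0.9, 7.0]
grip_width: 0.011
```

arm_command(
  series=[-1,0,0,0,0,0,0,-1,0,0,0,0,0,0,-1,0,0,0,0,0,0,-1,0,0,0,0,0,0,-1,0,0,0,0,0,0],
)

```text
time_s: 10.85
position: [0.511, 0.2728, 0.1671]
eef_rot: [0.021, 0.984, -0.004, 0.174]
wrist_force: [-2.4, -1.6, 7.4]
grip_width: 0.0114
```

```bash
python3 - <<'E'
from h import *
from bench import r,cams
show(r.get_obs())
for i in range(3):
  d=cams.read_camera("side");o=r.get_obs();show(o)
overlay(d,o,"pics/s12.png",(230,300,160,240),8,bar=(.5105,.273,.1465))
E
```

```text
t 10.85 pos [0.511  0.2728 0.1671] yaw -2.4749993418249687 z [ 0.343 -0.016 -0.939] F [-2.36 -1.62  7.45] w 0.0114
t 10.9 pos [0.5111 0.2728 0.1672] yaw -2.4771510132601975 z [ 0.343 -0.016 -0.939] F [-2.59 -0.84  7.83] w 0.0112
t 10.95 pos [0.511  0.2728 0.1671] yaw -2.476913076782054 z [ 0.343 -0.016 -0.939] F [-1.36 -1.82  7.44] w 0.011
t 11.0 pos [0.511  0.2728 0.1671] yaw -2.4790222180688346 z [ 0.343 -0.016 -0.939] F [-0.44 -0.75  6.69] w 0.011
bar in clip frame (from model): x -0.5 y 0.2 z 105.4
```

View pics/s12.png

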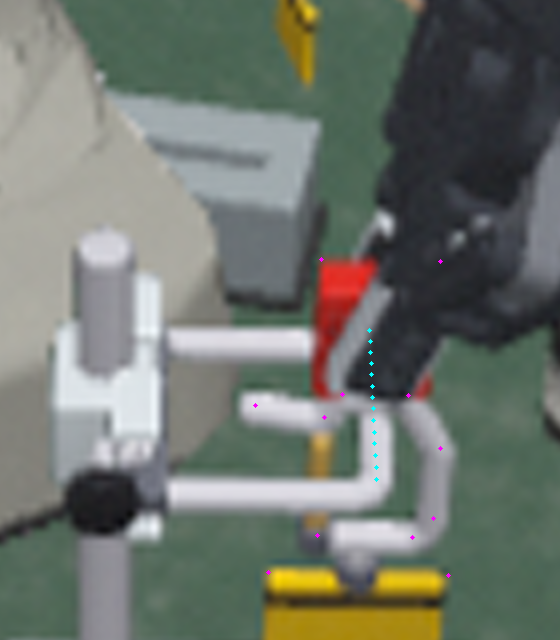

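arm_command(
  series=[-1,0.004,0,0.011,0,0,0,-1,0,0,0,0,0,0,-1,0,0,0,0,0,0,-1,0,0,0,0,0,0,-1,0,0,0,0,0,0],
)

```text
time_s: 11.5
position: [0.5111, 0.2728, 0.1667]
eef_rot: [0.021, 0.984, -0.004, 0.174]
wrist_force: [-1.7, -1.1, 8.4]
grip_width: 0.0111
```

arm_command(
  series=[-1,0,0,0,0,0,0,-1,0,0,0,0,0,0,-1,0,0,0,0,0,0,-1,0,0,0,0,0,0,-1,0,0,0,0,0,0],
)

```text
time_s: 12.0
position: [0.5111, 0.2728, 0.1667]
eef_rot: [0.021, 0.984, -0.004, 0.174]
wrist_force: [-2.5, -1.7, 9.3]
grip_width: 0.0111
```

```bash
python3 - <<'E'
from bench import r,cams
from h import *
for i in range(4):
  d=cams.read_camera("side");o=r.get_obs();show(o)
E
```

```text
t 12.05 pos [0.5111 0.2728 0.1667] yaw -2.4810046041177998 z [ 0.343 -0.016 -0.939] F [-2.31 -2.13  7.49] w 0.0108
t 12.1 pos [0.5111 0.2728 0.1667] yaw -2.4776207642896253 z [ 0.343 -0.016 -0.939] F [-3.15 -1.72  8.15] w 0.0109
t 12.15 pos [0.5111 0.2728 0.1667] yaw -2.478877113864556 z [ 0.343 -0.016 -0.939] F [-3.18 -1.    8.58] w 0.0113
t 12.2 pos [0.5111 0.2728 0.1667] yaw -2.479816589825788 z [ 0.343 -0.016 -0.939] F [-2.55 -1.61  8.53] w 0.011
```

arm_command(
  series=[-1,-0.01,0,-0.028,0,0,0,-1,-0.01,0,-0.028,0,0,0,-1,0.015,0,-0.0055,0,0,0,-1,0.015,0,-0.0055,0,0,0,-1,0.015,0,-0.0055,0,0,0],
)

```text
time_s: 12.7
position: [0.5086, 0.2728, 0.1691]
eef_rot: [0.021, 0.984, -0.004, 0.174]
wrist_force: [2.2, -0.5, 3.6]
grip_width: 0.0112
```

```bash
python3 - <<'E'
from bench import r,cams
from h import *
for i in range(2):
  d=cams.read_camera("side");o=r.get_obs();show(o)
overlay(d,o,"pics/s13.png",(230,300,160,240),8,bar=(.5105,.273,.1465))
E
```

```text
t 12.75 pos [0.5084 0.2728 0.169 ] yaw -2.4755297917235737 z [ 0.342 -0.016 -0.939] F [ 1.82 -0.34  2.82] w 0.011
t 12.8 pos [0.5083 0.2728 0.1689] yaw -2.468380265098574 z [ 0.342 -0.016 -0.939] F [1.3  0.15 3.18] w 0.0112
bar in clip frame (from model): x 2.2 y 0.3 z 103.6
```

View pics/s13.png

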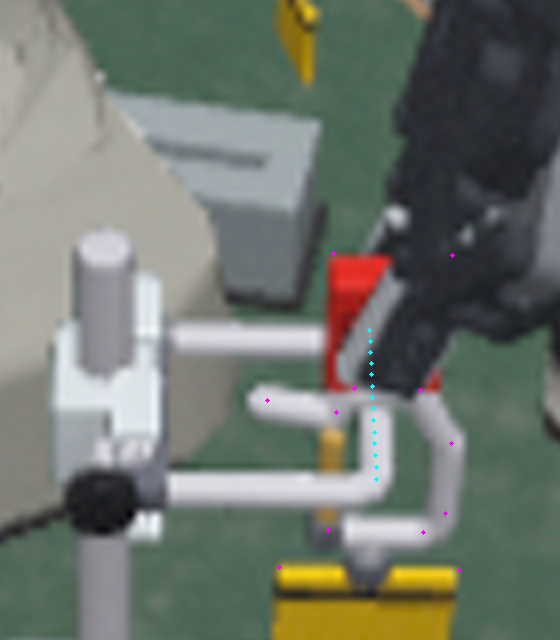

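arm_command(
  series=[-1,0.008,0,-0.003,0,0,0,-1,0.008,0,-0.003,0,0,0,-1,0,0,0,0,0,0,-1,0,0,0,0,0,0,-1,0,0,0,0,0,0],
)

```text
time_s: 13.3
position: [0.5074, 0.2728, 0.169]
eef_rot: [0.021, 0.985, -0.005, 0.174]
wrist_force: [2.2, -0.1, 2.6]
grip_width: 0.0114
```

```bash
python3 - <<'E'
from bench import r,cams
from h import *
for i in range(3):
  d=cams.read_camera("side");o=r.get_obs();show(o)
E
```

```text
t 13.35 pos [0.5074 0.2728 0.169 ] yaw -2.4765595900437063 z [ 0.342 -0.016 -0.939] F [ 1.87 -0.49  2.25] w 0.0113
t 13.4 pos [0.5074 0.2728 0.169 ] yaw -2.4720701845094197 z [ 0.342 -0.016 -0.94 ] F [1.91 0.64 3.78] w 0.0113
t 13.45 pos [0.5075 0.2728 0.169 ] yaw -2.4790915376412386 z [ 0.342 -0.016 -0.939] F [1.48 0.21 3.62] w 0.0113
```

Not yet against the nose; continue in small steps.

arm_command(
  series=[-1,0.008,0,-0.003,0,0,0,-1,0.008,0,-0.003,0,0,0,-1,0,0,0,0,0,0,-1,0,0,0,0,0,0,-1,0,0,0,0,0,0],
)

```text
time_s: 13.95
position: [0.507, 0.2728, 0.1692]
eef_rot: [0.021, 0.984, -0.004, 0.174]
wrist_force: [5.5, 0.6, 1.9]
grip_width: 0.0108
```

```bash
python3 - <<'E'
from bench import r,cams
from h import *
for i in range(3):
  d=cams.read_camera("side");o=r.get_obs();show(o)
E
```

```text
t 14.0 pos [0.5069 0.2728 0.1692] yaw -2.4842756553094887 z [ 0.343 -0.016 -0.939] F [4.92 0.25 1.83] w 0.0113
t 14.05 pos [0.5069 0.2728 0.1692] yaw -2.4847639587206487 z [ 0.343 -0.016 -0.939] F [ 6.17 -0.97  2.53] w 0.0113
t 14.1 pos [0.507  0.2728 0.1692] yaw -2.485245992762316 z [ 0.343 -0.016 -0.939] F [ 5.07 -0.82  2.59] w 0.0108
```

arm_command(
  series=[-1,0.009,0,-0.003,0,0,0,-1,0,0,0,0,0,0,-1,0,0,0,0,0,0,-1,0,0,0,0,0,0,-1,0,0,0,0,0,0],
)

```text
time_s: 14.6
position: [0.5068, 0.2728, 0.1693]
eef_rot: [0.021, 0.984, -0.004, 0.174]
wrist_force: [6.0, -0.1, 1.7]
grip_width: 0.0113
```

```bash
python3 - <<'E'
from bench import r,cams
from h import *
for i in range(4):
  d=cams.read_camera("side");o=r.get_obs();show(o)
overlay(d,o,"pics/s14.png",(230,300,160,240),8,bar=(.5105,.273,.1465))
E
```

```text
t 14.65 pos [0.5068 0.2728 0.1693] yaw -2.48886917919549 z [ 0.343 -0.016 -0.939] F [7.33 0.02 1.9 ] w 0.0112
t 14.7 pos [0.5068 0.2728 0.1693] yaw -2.4949387217592545 z [ 0.343 -0.016 -0.939] F [ 5.99 -1.28  1.54] w 0.011
t 14.75 pos [0.5067 0.2728 0.1693] yaw -2.493057658160552 z [ 0.343 -0.016 -0.939] F [6.33 0.82 2.52] w 0.0113
t 14.8 pos [0.5068 0.2728 0.1693] yaw -2.4936540506740243 z [ 0.343 -0.016 -0.939] F [6.95 0.66 1.85] w 0.0111
bar in clip frame (from model): x 3.7 y 0.4 z 103.2
```

View pics/s14.png

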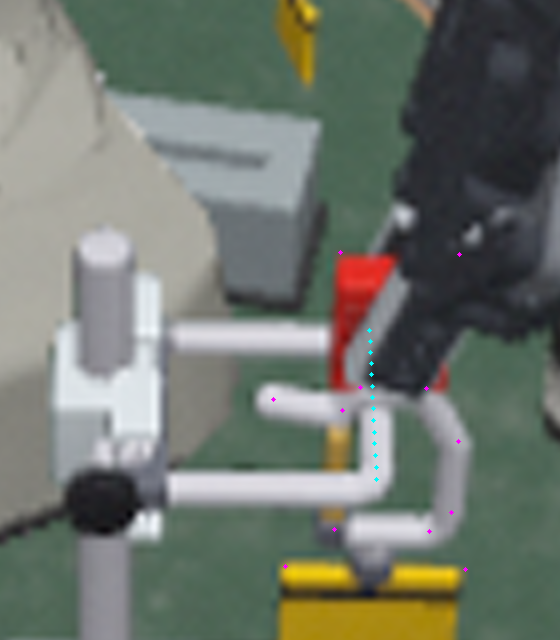

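arm_command(
  series=[-1,0.009,0,-0.003,0,0,0,-1,0.009,0,-0.003,0,0,0,-1,0,0,0,0,0,0,-1,0,0,0,0,0,0,-1,0,0,0,0,0,0],
)

```text
time_s: 15.3
position: [0.5065, 0.2728, 0.1696]
eef_rot: [0.021, 0.984, -0.004, 0.175]
wrist_force: [8.3, -0.5, 1.2]
grip_width: 0.0111
```

```bash
python3 - <<'E'
from bench import r,cams
from h import *
for i in range(4):
  d=cams.read_camera("side");o=r.get_obs();show(o)
E
```

```text
t 15.35 pos [0.5065 0.2728 0.1696] yaw -2.50537452027757 z [ 0.344 -0.016 -0.939] F [8.52 0.51 1.36] w 0.0113
t 15.4 pos [0.5065 0.2727 0.1696] yaw -2.5091174791047166 z [ 0.344 -0.016 -0.939] F [ 9.01 -0.28  1.04] w 0.0112
t 15.45 pos [0.5065 0.2728 0.1697] yaw -2.509169119290391 z [ 0.344 -0.016 -0.939] F [9.73 1.21 0.59] w 0.0111
t 15.5 pos [0.5065 0.2727 0.1696] yaw -2.511172172352886 z [ 0.344 -0.016 -0.939] F [9.48 0.41 2.15] w 0.0109
```

arm_command(
  series=[-1,0,0,0,0,0,0,-1,0,0,0,0,0,0,-1,0,0,0,0,0,0,-1,0,0,0,0,0,0,-1,0,0,0,0,0,0],
)

```text
time_s: 16.0
position: [0.5065, 0.2728, 0.1696]
eef_rot: [0.021, 0.984, -0.004, 0.175]
wrist_force: [8.4, -0.1, 1.7]
grip_width: 0.0112
```

arm_command(
  series=[-1,-0.02,0,0.007,0,0,0,-1,-0.02,0,0.007,0,0,0,-1,-0.02,0,0.007,0,0,0,-1,-0.02,0,0.007,0,0,0,-1,-0.004,0,-0.01,0,0,0],
)

```text
time_s: 16.5
position: [0.5087, 0.2728, 0.169]
eef_rot: [0.021, 0.985, -0.005, 0.173]
wrist_force: [-2.3, 0.4, 2.9]
grip_width: 0.0111
```

```bash
python3 - <<'E'
from bench import r,cams
from h import *
for i in range(3):
  d=cams.read_camera("side");o=r.get_obs();show(o)
overlay(d,o,"pics/s15.png",(230,300,160,240),8,bar=(.5105,.273,.1465))
E
```

```text
t 16.55 pos [0.5088 0.2728 0.1691] yaw -2.452613233708547 z [ 0.341 -0.017 -0.94 ] F [-1.96  0.36  2.81] w 0.0112
t 16.6 pos [0.5089 0.2729 0.1692] yaw -2.4533754786140065 z [ 0.341 -0.017 -0.94 ] F [-2.27  0.83  3.14] w 0.0111
t 16.65 pos [0.5089 0.2728 0.1692] yaw -2.4554797741001124 z [ 0.341 -0.016 -0.94 ] F [-2.09  0.3   3.34] w 0.0111
bar in clip frame (from model): x 1.6 y 0.2 z 103.3
```

View pics/s15.png

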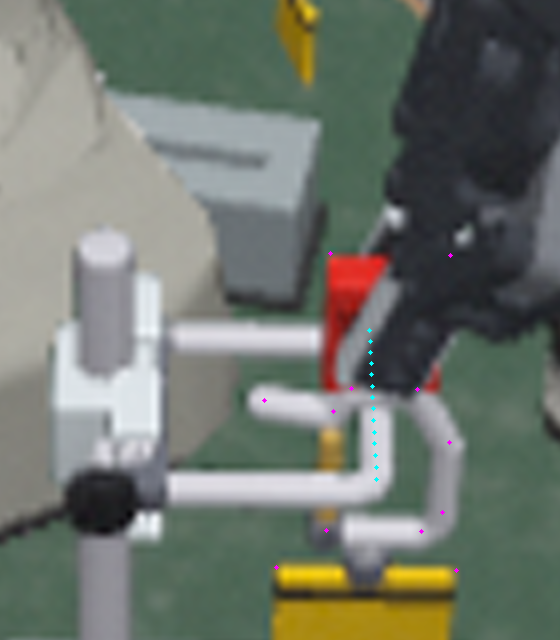

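arm_command(
  series=[-1,-0.028,0,0.01,0,0,0,-1,-0.006,0,-0.015,0,0,0,-1,-0.006,0,-0.015,0,0,0,-1,0,0,0,0,0,0,-1,0,0,0,0,0,0],
)

```text
time_s: 17.15
position: [0.511, 0.2723, 0.1709]
eef_rot: [0.021, 0.985, -0.005, 0.174]
wrist_force: [0.8, 0.2, -1.2]
grip_width: 0.0108
```

```bash
python3 - <<'E'
from bench import r,cams
from h import *
for i in range(4):
  d=cams.read_camera("side");o=r.get_obs();show(o)
E
```

```text
t 17.2 pos [0.511  0.2723 0.1709] yaw -2.4960146923786084 z [ 0.342 -0.017 -0.94 ] F [ 0.27 -0.05 -0.89] w 0.011
t 17.25 pos [0.511  0.2723 0.1709] yaw -2.4980979400536825 z [ 0.342 -0.017 -0.94 ] F [ 0.02  0.34 -0.29] w 0.0113
t 17.3 pos [0.511  0.2724 0.171 ] yaw -2.4949314929857707 z [ 0.342 -0.017 -0.94 ] F [-0.23  0.42 -1.07] w 0.011
t 17.35 pos [0.5109 0.2724 0.171 ] yaw -2.490873534843402 z [ 0.342 -0.017 -0.94 ] F [ 0.13  0.02 -1.76] w 0.011
```

Load on the bar is now about the clip's own weight. Release.

arm_command(
  series=[0,0,0,0,0,0,0,0,0,0,0,0,0,0,0,0,0,0,0,0,0,0,0,0,0,0,0,0,0,0,0,0,0,0,0],
)

```text
time_s: 17.85
position: [0.511, 0.2727, 0.1712]
eef_rot: [0.021, 0.985, -0.005, 0.174]
wrist_force: [0.0, -0.3, -0.2]
grip_width: 0.0422
```

```bash
python3 - <<'E'
from bench import r,cams
from h import *
d=cams.read_camera("side");o=r.get_obs();show(o)
crop(d,230,310,150,240,7,"pics/s16.png")
d=cams.read_camera("wrist");crop(d,150,350,150,330,3,"pics/w16.png")
E
```

```text
t 17.9 pos [0.511  0.2727 0.1712] yaw -2.4771456452169787 z [ 0.342 -0.016 -0.939] F [-0.1   0.45  0.06] w 0.0429
```

View pics/s16.png

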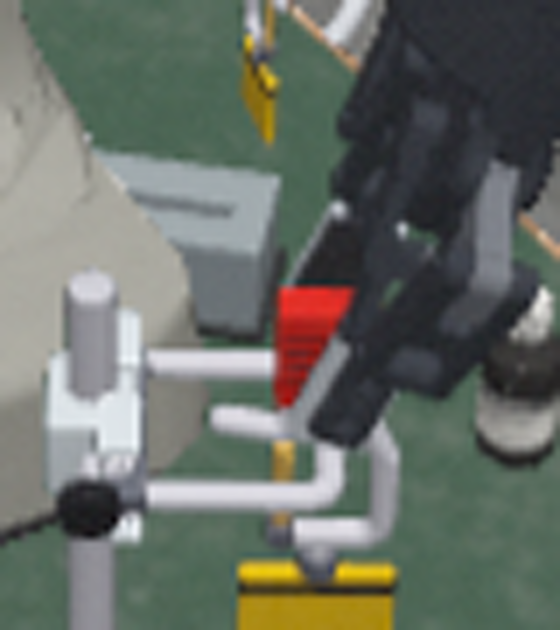

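View pics/w16.png

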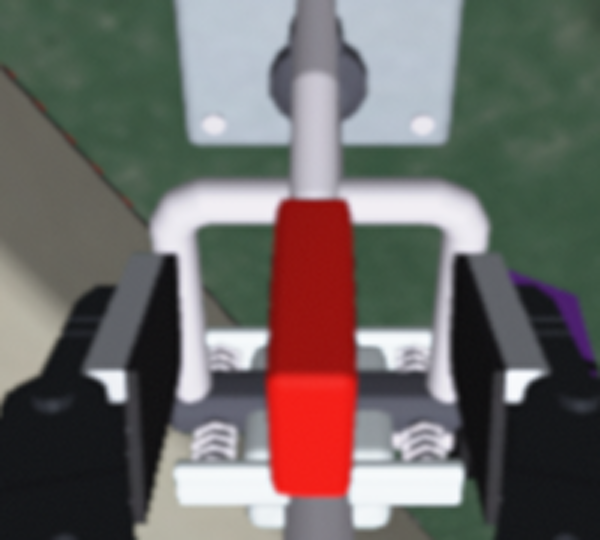

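arm_command(
  series=[0,0,0,-0.1,0,0,0,0,0,0,-0.3,0,0,0,0,0,0,-0.4,0,0,0,0,0,0,-0.5,0,0,0,0,0,0,-0.5,0,0,0],
)

```text
time_s: 18.45
position: [0.4797, 0.2739, 0.2568]
eef_rot: [0.021, 0.985, -0.005, 0.174]
wrist_force: [0.9, 0.2, -0.1]
grip_width: 0.0428
```

arm_command(
  series=[0,0,0,-0.5,0,0,0,0,0,0,-0.3,0,0,0,0,0,0,0,0,0,0,0,0,0,0,0,0,0,0,0,0,0,0,0,0],
)

```text
time_s: 18.95
position: [0.4664, 0.2743, 0.2921]
eef_rot: [0.021, 0.985, -0.005, 0.173]
wrist_force: [0.2, -0.9, 0.2]
grip_width: 0.0429
```

```bash
python3 - <<'E'
from bench import r,cams
from h import *
d=cams.read_camera("side");o=r.get_obs();show(o)
np.savez("pics/s17.npz",**d);crop(d,230,310,150,240,7,"pics/s17.png")
d=cams.read_camera("wrist");cv2.imwrite("pics/w17.png",d["color"][:,:,::-1])
E
```

```text
t 19.0 pos [0.4664 0.2742 0.292 ] yaw -2.503601571905051 z [ 0.341 -0.018 -0.94 ] F [ 0.17 -1.84 -0.06] w 0.0428
```

View pics/s17.png

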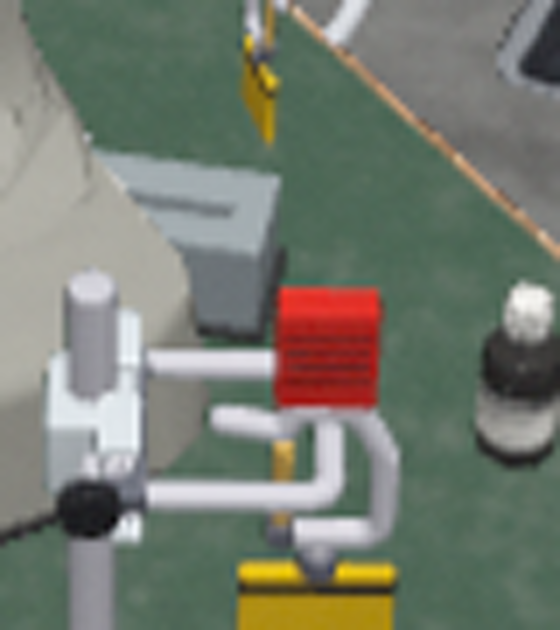

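View pics/w17.png

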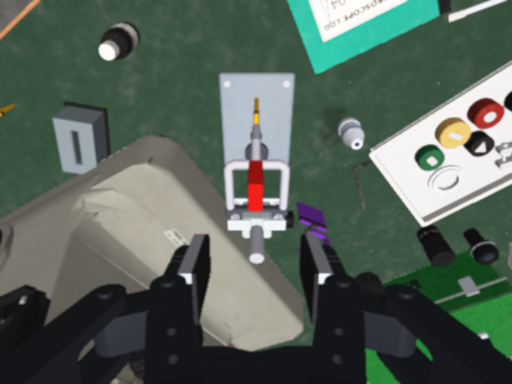

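Tag hangs free, upright, on the bar with the gate shut; bottle and objective are untouched. I let one more second pass to check for stillness, then hand in.

arm_command(
  series=[0,0,0,0,0,0,0,0,0,0,0,0,0,0,0,0,0,0,0,0,0,0,0,0,0,0,0,0,0,0,0,0,0,0,0],
)

```text
time_s: 19.55
position: [0.4665, 0.2748, 0.2933]
eef_rot: [0.021, 0.985, -0.005, 0.174]
wrist_force: [-0.1, 0.9, -0.1]
grip_width: 0.0429
```

arm_command(
  series=[0,0,0,0,0,0,0,0,0,0,0,0,0,0,0,0,0,0,0,0,0,0,0,0,0,0,0,0,0,0,0,0,0,0,0],
)

```text
time_s: 20.05
position: [0.4665, 0.2747, 0.2933]
eef_rot: [0.021, 0.985, -0.005, 0.174]
wrist_force: [0.3, -0.4, 0.2]
grip_width: 0.0426
```

```bash
python3 - <<'E'
from bench import r,cams
from h import *
a=np.load("pics/s17.npz")["color"].astype(int);s0=np.load("pics/side0.npz")["color"].astype(int)
d=cams.read_camera("side");c=d["color"].astype(int)
print("clip region diff",abs(c-a)[150:260,230:290].max(),abs(c-a)[150:260,230:290].mean(),"bottle",abs(c-s0)[185:218,295:315].max(),"objective",abs(c-s0)[285:315,245:270].max())
crop(d,230,310,150,240,7,"pics/s18.png")
show(r.get_obs())
E
```

```text
clip region diff 17 1.0667171717171717 bottle 60 objective 11
t 20.1 pos [0.4665 0.2747 0.2933] yaw -2.477724420490688 z [ 0.342 -0.016 -0.939] F [ 0.14  0.54 -0.55] w 0.0423
```

View pics/s18.png

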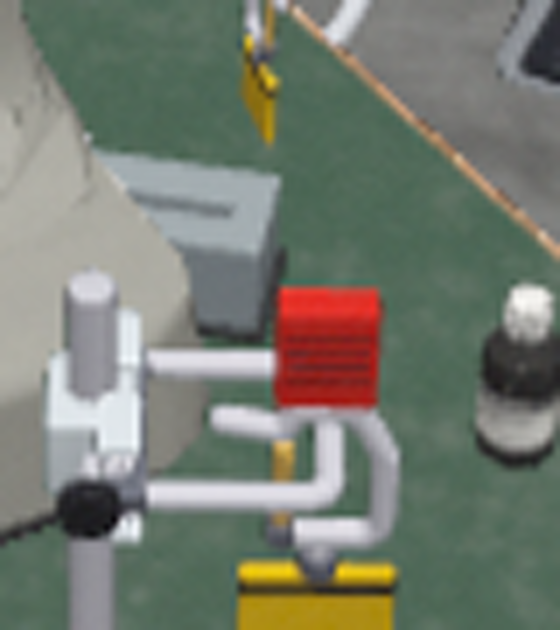

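```bash
python3 - <<'E'
from bench import r,cams
from h import *
s0=dict(np.load("pics/side0.npz"));s1=dict(np.load("pics/s17.npz"))
for d in(s0,s1):
    W=pts(d);m=(abs(W[...,0]-.435)<.05)&(abs(W[...,1]-.14)<.05)&(W[...,2]>.015)&(W[...,2]<.08);q=W[m];print(len(q),q.mean(0).round(4),q.min(0).round(3),q.max(0).round(3))
dd=abs(s0["color"].astype(int)-s1["color"])[185:218,295:315].max(-1);print((dd>25).sum())
print(r.sign_off())
E
```

```text
221 [0.4289 0.1425 0.0432] [0.413 0.127 0.015] [0.442 0.15  0.072]
216 [0.429  0.1432 0.0434] [0.414 0.13  0.015] [0.441 0.152 0.071]
10
the job is handed in; nothing more can be done
None
```

The tag now hangs from the crossbar with its gate shut, and the job is handed in at about 20 s. I took the larger yellow tag out of the holder by its red grip and pushed the hook onto the bar. The gate swung inward, and it snapped shut when I lowered the hook 8 mm.

**Proving the latch:** "Pulling the hook against the bar" could mean down or back, so I did both with the gate shut.
- **Downward:** about 9–10 N for well over half a second.
- **Backward against the nose:** about 9 N for 0.7 s, with about 3 N still pulling down.
- **Peak load:** the highest wrist readings, corrected for the tag's weight, came to about 11 N on the eye, against the 25 N limit.

**Last checks:**
- **Tag:** it is upright and centred, and did not move between pictures 1.1 s apart. The gripper is clear, with no force on the wrist.
- **Oil bottle:** its mean position agrees with the start to within 1 mm. A few pixels of its image differ (10 by more than 25 grey levels), which I put down to camera noise.
- **Objective:** its image is unchanged.
- **Disagreement between cameras:** they gave the crossbar height as 146 to 148 mm. That was within tolerance, and contact with the bar agreed with it.

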